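# Hang up the food cover and offer the round cheese

## Task

Take the metal cover off the cheese dish and hang it by its bow handle on the hook of the stand, leaving it hanging there. Then take the dish by one ear, lift it clear of the counter, and only then turn it about a quarter turn, so that the ear you are not holding points at the plate of the laid place, for the person sitting there to take. Keep the dish level and the loose ball of cheese in the middle throughout, do not disturb the mill, the mug or the jar, and finish still holding the dish by that ear, steady and level, at least 10 cm above the counter.

Things in the scene. Friction and masses are not known exactly. Their poses are not given: they have to be found in the camera images.
- dish: Round terracotta dish, 0.5 kg, 162 mm across, 30 mm high, with two alike flat ears on its +x and -x sides; at the start the -x ear points roughly to the robot. Origin: centre of its underside; z up. Inside: flat over the middle 16 mm (12 mm above the underside), sloping up 0.13 to radius 36 mm, 0.32 to radius 67 mm, then a flat rim 30 mm up.
- ear_near (a point): Middle of the dish's -x ear, 100 mm from the dish's axis, 24 mm above its underside; axes as the dish. Each ear is a flat block 36 mm wide (dish y) with upright sides, 12 mm thick (18 to 30 mm above the underside), from the rim (radius 81 mm) out to 120 mm, with a rounded end.
- ear_far (a point): Middle of the dish's +x ear, like the other, 100 mm from the dish's axis and 24 mm above its underside. Axes as the dish.
- cheese: Loose ball of cheese, 56 mm diameter, 85 g, lying in the middle of the dish, under the cover at the start. Origin: its centre (40 mm above the dish's underside when it lies in the middle). It rolls if the dish is tilted or jerked.
- cover: Spun aluminium domed food cover, 0.18 kg, open below, 152 mm across, 56 mm high, with a steel bow handle on top. Origin: centre of its open underside, resting loose on the dish's rim at the start; z up. The handle lies in the cover's plane x = 0: a level round bar, 10 mm thick, along y, straight from y = -42 to 42 mm, legs at y = -50 and 50 mm.
- cover_bar (a point): Middle of the straight bar of the cover's handle, on its axis, 103 mm above the cover's underside. Axes as the cover. Clear height under the bar to the dome's top: 41 mm.
- stand: Dark steel hook stand fixed to the counter, at its left or right: cast base 140 mm across, 14 mm high, post 14 mm thick, 293 mm high, and one arm of 7 mm round bar that leaves the post near its top along the stand's -x (roughly towards the robot) and droops to the hook. Origin: foot of the post on the counter; z up.
- hook_seat (a point): Lowest point of the hook, on the axis of its 7 mm bar, 250 mm above the counter, 120 mm from the post along the stand's -x. The tip is 19 mm further out and turned up, its top 21 mm above this point. The handle's bar hangs here, across the arm. Axes as the stand.
- place: Laid place on a grey mat (370 x 250 mm) at the left or right end of the counter: one white dinner plate 210 mm across in its middle, a folded napkin and two table knives beside it; fixed. Origin: centre of the mat and of the plate, on the counter.
- mill: Loose dark wooden pepper mill, 58 mm across, 193 mm high, standing across the counter from the hook stand. Leave it alone. Origin: centre of its underside.
- mug: Loose white mug, 80 mm across, 92 mm high, beyond the dish. Leave it alone. Origin: centre of its underside.
- jar: Loose glass jar with a metal cap, 72 mm across, 100 mm high, beyond the dish. Leave it alone. Origin: centre of its underside.

How it is judged:
By the outcome, as a careful person would: the job done as asked, in the order asked, and still so for the second after the job is handed in, while the arm keeps its last pose, push and grip.
It also fails if it takes over 70 s, if anything falls off the work surface, if the arm or the gripper's body presses on something with over 40 N, if the wrist force passes 120 N, or if a joint passes its speed limit or range.

## Robot

A 6-joint arm with a two-finger parallel gripper is mounted at the origin on the work surface. World frame = base frame: x ahead of the robot, y to its left, z up, the work surface at z = 0. Lengths are in m, angles in rad, forces in N, time in s.
With the tool pointing down it reaches from about 0.325 to 0.85 m from the base axis. Payload 4.4 kg.
Tool frame: the origin (TCP) lies between the finger pads; the fingertips stand 22 mm ahead of it and the grasp point (between the pads) lies 3 mm ahead of it; z points along the fingers, y is the line along which they close (so a half turn about z gives the same grasp; the last joint's range is limited). The gripper opens to 94 mm and grips with 3 to 60 N. Pads are 16 mm wide; open, the fingers measure 119 mm over their backs; the gripper's body (75 mm by 177 mm) begins 78 mm behind the grasp point.
Start: joints at [-1.341, 0.207, 1.542, -0, 1.393, -0.15], TCP at [0.213, -0.534, 0.227] pointing down, gripper open.
Joint ranges: [-2.73, 2.73], [-0.86, 2.22], [0.23, 2.46], [-1.11, 4.25], [0.08, 2.63], [-2.82, 2.82]. Speed limits (rad/s): [2.79, 2.79, 3.14, 3.14, 3.14, 3.14].

## Interface

Orientations are given as a rotation vector (axis times angle).
In Python, from cell import ctrl gives the robot as it stands.
- The arm moves only by the shell command python3 drive.py 'ROWS'. ROWS is a JSON list of rows, 1 to 8 of them, each of 7 numbers: a rotation vector rx, ry, rz in rad, then dx, dy, dz in m, then the finger opening in m; each row shifts and turns the commanded pose from where the row before left it, along the tool's axes as they then stand; what a row does not reach is not made up. A row lasts 1/12 s, in which the tool goes at most 0.0417 m and 0.125 rad, less where a joint would pass 70% of its speed; a pose out of reach is approached as far as the arm can. The fingers move at their own pace and stop on an object; the grip force is fixed at half the most. Time passes only in rows, so rows that do not move let the fingers close. It prints the time, the measured TCP pose, the force, the opening and the grip force at its end.
- ctrl.read_state(): the state, without advancing time (a new reading comes with each control period).
- ctrl.snapshot(name): name is "side" or "top"; returns a dict with "pixels" (384x512x3 uint8, red, green, blue), "fx", "fy", "cx", "cy" (pixels), "k1" (the pictures are not rectified: a ray, as slopes to the right and down, at radius r is drawn at 1 + k1 r^2 times it, then the intrinsics apply), "eye" and "attitude" of the camera in the world. Camera axes: x right, y up, looking along -z (the intrinsics and any distortion apply to the point x, -y, -z); pixel columns grow to the right and rows downward; lengths in m; the calibration is good to about 2 mm. A picture is of the moment at which its call begins. There is no depth.
- ctrl.finish_job(): hands the job in; it is judged then, once.
The state is a dict: "clock": time; "joints": joint angles; "dq": joint speeds; "tau": joint torques, N m; "ee_pos": TCP position; "eef_rot": TCP orientation; "force": force on the tool from outside, world axes, zero at the start; "torque": the same for the moment, N m; "finger_gap": finger opening in m; "finger_force": force on a finger pad.
Only numpy, scipy, OpenCV 4.12 (cv2) and the standard library are available. Lean on these libraries where they do the work, as an engineer would, in place of code of your own. Each camera call takes 0.05 s, during which the arm holds its last target. There are 200 camera calls.

## Working session

There is one attempt and no reset: what is moved stays moved. The work goes in short steps, Python scripts to look and compute and a shell command to move; the robot and the scene stay as the last step left them, time stands still between calls to the robot, and variables do not carry over. Pictures are saved under pics/ and viewed, at most 10 in all, crops included, and the job is handed in when it is done.

```bash
ls; mkdir -p pics; python3 - <<'E'
from cell import ctrl
import cv2
s=ctrl.read_state()
print(s)
for n in("side","top"):
    d=ctrl.snapshot(n); print({k:v for k,v in d.items() if k!='pixels'})
    cv2.imwrite(f"pics/{n}0.png",d['pixels'][:,:,::-1])
E
```

```text
cell.py
drive.py
pics
{'clock': 0.0, 'joints': array([-1.34150313e+00,  2.07389153e-01,  1.54295495e+00,  1.37384932e-06,
        1.39349666e+00, -1.50479608e-01]), 'dq': array([ 1.04006682e-03, -4.15891033e-04,  1.02471021e-03,  2.41451777e-04,
        8.23636631e-05, -3.40102734e-04]), 'tau': array([-8.26405885e-04, -3.70876086e+01, -2.81417513e+01,  6.97309943e-02,
        3.62148404e-02, -1.64627863e-04]), 'ee_pos': array([ 0.21298372, -0.53328044,  0.22630781]), 'eef_rot': array([-3.08291870e+00, -5.92542875e-01,  1.36902186e-04]), 'force': array([ 0.91863785, -0.21587854, -0.64654643]), 'torque': array([-0.0169025 ,  0.0059298 , -0.03024984]), 'finger_force': 0.0, 'finger_gap': 0.09402707159821007}
{'fx': 421.54799717111507, 'fy': 421.54799717111507, 'cx': 257.9207089035773, 'cy': 189.80774980814218, 'k1': 0.04701193360266866, 'eye': array([0.39228378, 1.0634865 , 0.97139443]), 'attitude': array([ 0.14377764, -1.34212606, -2.63699992])}
{'fx': 429.8919659201084, 'fy': 429.8919659201084, 'cx': 256.89453455074903, 'cy': 183.53593510164632, 'k1': -0.0733695385417951, 'eye': array([0.31763837, 0.00234575, 1.53925556]), 'attitude': array([ 0.16356999, -0.15654975, -1.55547232])}
```
View pics/side0.png

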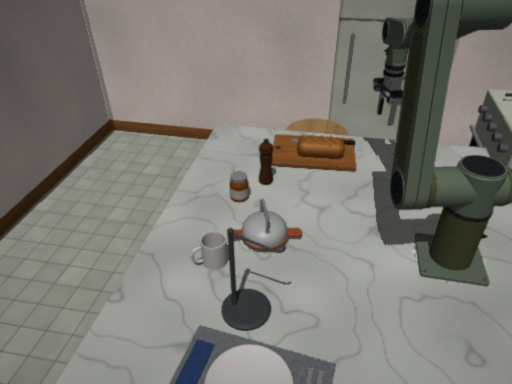

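View pics/top0.png

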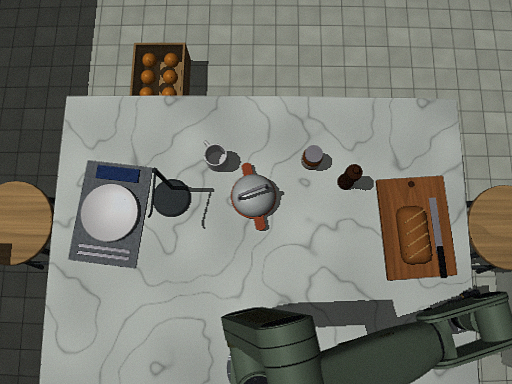

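```bash
python3 - <<'E'
import cv2,numpy as np
t=cv2.imread("pics/top0.png");s=cv2.imread("pics/side0.png")
a=cv2.resize(t[140:260,70:310],None,fx=3.3,fy=3.3,interpolation=3)[:,:792]
cv2.imwrite("pics/c1.png",a)
cv2.imwrite("pics/c2.png",cv2.resize(s[185:335,180:340],None,fx=4,fy=4,interpolation=3))
E
```

View pics/c1.png

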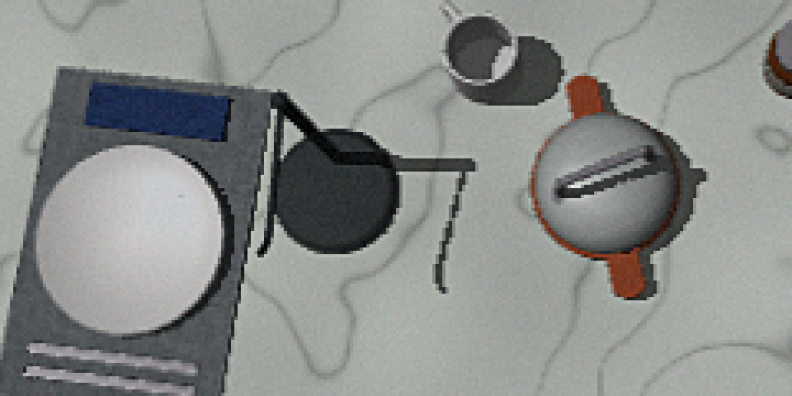

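View pics/c2.png

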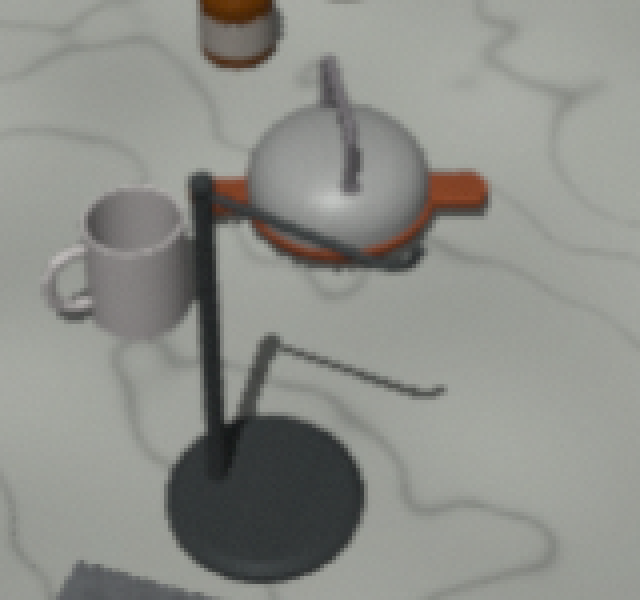

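```bash
cat > h.py <<'E'
import numpy as np,cv2
from scipy.optimize import least_squares
from scipy.spatial.transform import Rotation as R
def cam(d):
    f=np.diag([1,-1,-1.]); M=f@R.from_rotvec(d['attitude']).as_matrix().T
    K=np.array([[d['fx'],0,d['cx']],[0,d['fy'],d['cy']],[0,0,1]])
    return M,-M@d['eye'],K,np.array([d['k1'],0,0,0.])
def proj(c,P):
    M,t,K,k=c
    return cv2.projectPoints(np.atleast_2d(np.array(P,float)),cv2.Rodrigues(M)[0],t,K,k)[0][:,0]
def pose2(p,L):
    L=np.atleast_2d(L); c,s=np.cos(p[2]),np.sin(p[2])
    return np.c_[p[0]+c*L[:,0]-s*L[:,1],p[1]+s*L[:,0]+c*L[:,1],L[:,2]]
def fit(obs,p0):
    """obs: list of (cam, local point, pixel)"""
    f=lambda p:np.concatenate([proj(c,pose2(p,l))[0]-u for c,l,u in obs])
    r=least_squares(f,p0,loss='soft_l1'); return r.x,r.fun.reshape(-1,2).round(1)
E
cat > m.py <<'E'
from h import *
from cell import ctrl
T=cam(ctrl.snapshot('top'));S=cam(ctrl.snapshot('side'))
a=lambda x,y:np.array([70+x/3.3,140+y/3.3])
b=lambda x,y:np.array([180+x/4,185+y/4])
st,e=fit([(T,(0,0,.293),a(280,98)),(T,(0,0,.014),a(340,160)),(T,(-.139,0,.27),a(262,252)),
 (S,(0,0,.293),b(202,180)),(S,(0,0,.014),b(218,475)),(S,(-.120,0,.2465),b(398,268)),(S,(-.139,0,.27),b(418,243))],[.5,.3,0]);print('stand',st,e.tolist())
di,e=fit([(T,(.12,0,.03),a(580,77)),(T,(-.12,0,.03),a(635,298)),(S,(-.12,0,.024),b(488,188)),(T,(0,-.0,.03),a(607,188))],[.55,.0,0]);print('dish',di,e.tolist())
co,e=fit([(T,(0,.05,.133),a(564,188)),(T,(0,-.05,.133),a(652,151)),(S,(0,-.05,.136),b(328,60)),(S,(0,.05,.133),b(350,130))],[.55,.0,0]);print('cover',co,e.tolist())
pl,e=fit([(T,(0,0,.02),a(130,240))],[.45,.45,0]);print('place',pl)
hook=pose2(st,(-.12,0,.25));print('hook',hook,'bar',pose2(co,(0,0,.133)))
t=cv2.imread("pics/top0.png");s=cv2.imread("pics/side0.png")
th=np.linspace(0,2*np.pi,60);circ=lambda r,z:np.c_[r*np.cos(th),r*np.sin(th),0*th+z]
L=[(st,[(0,0,0),(0,0,.293)]),(st,[(-.12,0,.25),(-.139,0,.271)]),(di,circ(.081,.03)),(di,[(-.12,0,.03),(.12,0,.03)]),(co,[(0,-.05,.133),(0,.05,.133)]),(co,circ(.076,.03)),(pl,circ(.105,.02))]
o=[]
for im,c,(x,y,w,h) in((t,T,(75,145,200,115)),(s,S,(180,185,160,150))):
    k=4; o_=cv2.resize(im[y:y+h,x:x+w],None,fx=k,fy=k,interpolation=3)
    for p,l in L:
        q=((proj(c,pose2(p,l))-[x,y]+.5)*k).astype(int); cv2.polylines(o_,[q],False,(0,255,255),1)
    o.append(o_)
cv2.imwrite('pics/o1.png',o[0]);cv2.imwrite('pics/o2.png',o[1])
np.save('poses.npy',np.array([st,di,co,pl]))
E
python3 m.py
```

```text
stand [ 0.61642799  0.31886134 -0.07792246] [[-1.1, -0.4], [-1.1, -1.1], [-0.1, -0.2], [0.5, -1.8], [0.6, -0.5], [-1.0, -0.4], [2.0, 0.3]]
dish [0.58239907 0.02122991 0.2490189 ] [[0.2, 1.5], [-0.6, -1.0], [0.3, -0.7], [-0.1, -0.4]]
cover [0.58543581 0.02191561 0.3936677 ] [[-1.6, -1.1], [-0.4, -0.9], [0.9, -2.9], [1.7, -0.7]]
place [0.52010928 0.54002837 0.        ]
hook [[0.49679212 0.32820258 0.25      ]] bar [[0.58543581 0.02191561 0.133     ]]
```

View pics/o1.png

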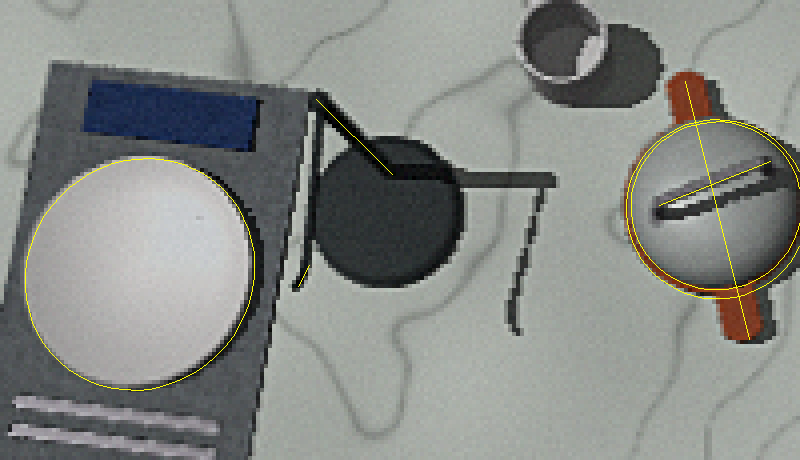

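View pics/o2.png

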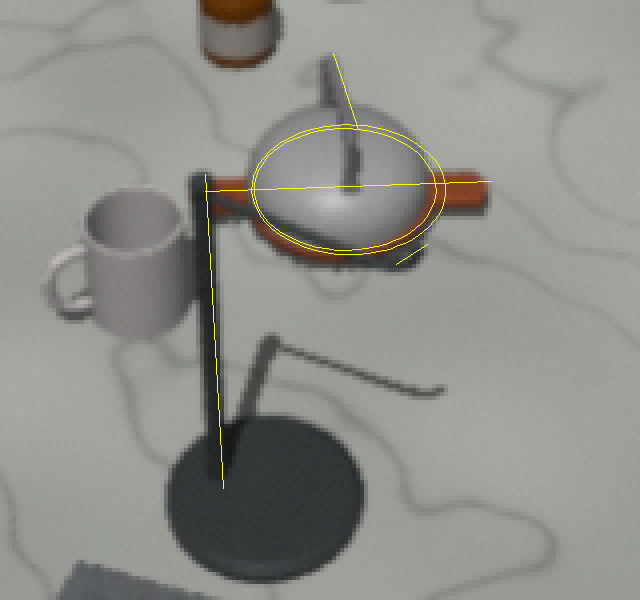

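The top view has the dish, bar and stand lined up within about 1 px of my fit. The side view sits about 1.5 px to the left of it. I have the bar at about (0.585, 0.022), the hook at (0.497, 0.328) and the plate at (0.520, 0.540). Next I'll work out the tool-axis moves.

```bash
cat > g.py <<'E'
# usage: g.py x y z [closing-axis yaw] [tilt] : distance to go in tool axes
import sys
from h import *
from cell import ctrl
s=ctrl.read_state();M=R.from_rotvec(s['eef_rot'])
v=[float(a) for a in sys.argv[1:]]
d=M.as_matrix().T@(np.array(v[:3])-s['ee_pos'])
n=int(np.ceil(np.linalg.norm(d)/.0417))
print('xyz',d.round(4),'rows',n,'each',(d/max(n,1)).round(4))
if len(v)>3:
    y=M.as_matrix()[:,1];a=(v[3]-np.arctan2(y[1],y[0])+np.pi/2)%np.pi-np.pi/2
    yd=np.array([np.cos(v[3]),np.sin(v[3]),0]);yd*=np.sign(yd@y) or 1
    t=v[4] if len(v)>4 else 0
    h=np.cross(yd,[0,0,-1.]);h*=np.sign(h@np.array([np.cos(v[5]),np.sin(v[5]),0])) if len(v)>5 else 1
    z=np.sin(t)*h+np.cos(t)*np.array([0,0,-1.])
    T=np.c_[np.cross(yd,z),yd,z]
    r=R.from_matrix(M.as_matrix().T@T).as_rotvec();k=int(np.ceil(np.linalg.norm(r)/.125))
    print('rot',r.round(4),'rows',k,'each',(r/max(k,1)).round(4),'xyz if rotated first',(T.T@(np.array(v[:3])-s['ee_pos'])).round(4))
print('pos',s['ee_pos'].round(4),'j',s['joints'].round(3),'F',s['force'].round(1),'gap',round(s['finger_gap'],4),s['clock'])
E
python3 g.py .596 -.001 .28 .394
```

```text
xyz [ 0.5531 -0.3527 -0.0527] rows 16 each [ 0.0346 -0.022  -0.0033]
rot [-1.3000e-03  9.0000e-04  1.5566e+00] rows 13 each [-1.000e-04  1.000e-04  1.197e-01] xyz if rotated first [-0.3448 -0.558  -0.0533]
pos [ 0.2131 -0.5336  0.2267] j [-1.341  0.207  1.542  0.     1.393 -0.15 ] F [ 0.7 -0.2 -0.1] gap 0.094 0.2
```

```bash
python3 drive.py '[[0,0,0,0.0346,-0.022,-0.0066,0.094],[0,0,0,0.0346,-0.022,-0.0066,0.094],[0,0,0,0.0346,-0.022,-0.0066,0.094],[0,0,0,0.0346,-0.022,-0.0066,0.094],[0,0,0,0.0346,-0.022,-0.0066,0.094],[0,0,0,0.0346,-0.022,-0.0066,0.094],[0,0,0,0.0346,-0.022,-0.0066,0.094],[0,0,0,0.0346,-0.022,-0.0066,0.094]]'
python3 drive.py '[[0,0,0,0.0346,-0.022,0,0.06],[0,0,0,0.0346,-0.022,0,0.06],[0,0,0,0.0346,-0.022,0,0.06],[0,0,0,0.0346,-0.022,0,0.06],[0,0,0,0.0346,-0.022,0,0.06],[0,0,0,0.0346,-0.022,0,0.06],[0,0,0,0.0346,-0.022,0,0.06],[0,0,0,0.0346,-0.022,0,0.06]]'
python3 drive.py '[[0,0,-0.122,0,0,0,0.06],[0,0,-0.122,0,0,0,0.06],[0,0,-0.122,0,0,0,0.06],[0,0,-0.122,0,0,0,0.06],[0,0,-0.122,0,0,0,0.06],[0,0,-0.122,0,0,0,0.06],[0,0,-0.122,0,0,0,0.06]]'
python3 drive.py '[[0,0,-0.122,0,0,0,0.06],[0,0,-0.122,0,0,0,0.06],[0,0,-0.122,0,0,0,0.06],[0,0,-0.122,0,0,0,0.06],[0,0,-0.122,0,0,0,0.06],[0,0,-0.122,0,0,0,0.06],[0,0,0,0,0,0,0.06]]'
python3 g.py .596 -.001 .136 .394
```

```text
clock: 0.87
ee_pos: [0.4056, -0.2661, 0.2805]
eef_rot: [3.085, 0.592, 0.0]
force: [0.8, -1.0, 0.1]
finger_gap: 0.0942
finger_force: 0.0
clock: 1.53
ee_pos: [0.5975, 0.0001, 0.28]
eef_rot: [3.085, 0.593, -0.0]
force: [0.3, -1.6, 0.2]
finger_gap: 0.0598
finger_force: 0.0
clock: 2.12
ee_pos: [0.5966, -0.0018, 0.2798]
eef_rot: [-2.556, -1.825, 0.001]
force: [-0.4, -0.3, 0.3]
finger_gap: 0.06
finger_force: 0.0
clock: 2.7
ee_pos: [0.5966, -0.0019, 0.2799]
eef_rot: [-1.739, -2.615, 0.001]
force: [0.1, 1.0, 0.1]
finger_gap: 0.0598
finger_force: 0.0
xyz [ 1.000e-03 -1.000e-04  1.439e-01] rows 4 each [ 0.0002 -0.      0.036 ]
rot [-0.0007 -0.0004  0.0029] rows 1 each [-0.0007 -0.0004  0.0029] xyz if rotated first [ 0.001  -0.0002  0.1439]
pos [ 0.5966 -0.0019  0.2799] j [-0.148  0.218  1.42  -0.     1.505 -0.545] F [0.1 1.  0.1] gap 0.0598 2.7
```

```bash
python3 drive.py '[[0,0,0,0,0,0.036,0.06],[0,0,0,0,0,0.036,0.06],[0,0,0,0,0,0.036,0.06],[0,0,0,0,0,0.026,0.06],[0,0,0,0,0,0.010,0.06],[0,0,0,0,0,0,0.06]]'
python3 - <<'E'
from h import *
from cell import ctrl
t=ctrl.snapshot('top')['pixels'][:,:,::-1];s=ctrl.snapshot('side')['pixels'][:,:,::-1]
a=cv2.resize(t[130:240,205:305],None,fx=4,fy=4,interpolation=3);b=cv2.resize(s[170:280,215:315],None,fx=4,fy=4,interpolation=3)
cv2.imwrite('pics/p1.png',np.hstack([a,b]))
E
```

```text
clock: 3.2
ee_pos: [0.5942, -0.0015, 0.1327]
eef_rot: [-1.741, -2.607, 0.005]
force: [-0.1, 1.3, 1.0]
finger_gap: 0.0598
finger_force: 0.0
```

View pics/p1.png

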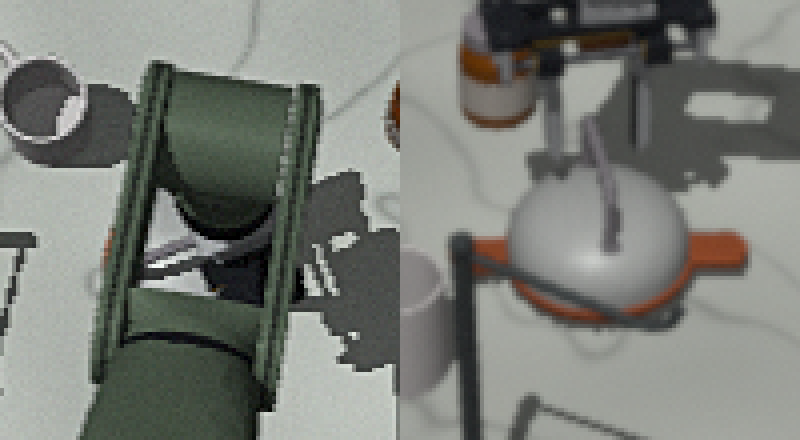

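The bar (about 595,150) lies between the two fingers (553 and 640), close to centred, so I'll close.

```bash
python3 drive.py '[[0,0,0,0,0,0,0.03],[0,0,0,0,0,0,0.022],[0,0,0,0,0,0,0.016],[0,0,0,0,0,0,0.012],[0,0,0,0,0,0,0.0],[0,0,0,0,0,0,0.0],[0,0,0,0,0,0,0.0],[0,0,0,0,0,0,0.0]]'; python3 drive.py '[[0,0,0,0,0,-0.005,0],[0,0,0,0,0,-0.01,0],[0,0,0,0,0,-0.015,0],[0,0,0,0,0,-0.02,0],[0,0,0,0,0,-0.02,0],[0,0,0,0,0,-0.02,0],[0,0,0,0,0,0,0],[0,0,0,0,0,0,0]]'
python3 - <<'E'
from h import *
from cell import ctrl
print(ctrl.read_state())
t=ctrl.snapshot('top')['pixels'][:,:,::-1];s=ctrl.snapshot('side')['pixels'][:,:,::-1]
a=cv2.resize(t[130:240,205:305],None,fx=4,fy=4,interpolation=3);b=cv2.resize(s[150:260,215:315],None,fx=4,fy=4,interpolation=3)
cv2.imwrite('pics/p2.png',np.hstack([a,b]))
cv2.imwrite('pics/p2t.png',t);cv2.imwrite('pics/p2s.png',s)
E
```

```text
clock: 3.97
ee_pos: [0.5973, -0.0019, 0.1365]
eef_rot: [1.742, 2.613, 0.001]
force: [1.1, 0.3, 0.3]
finger_gap: 0.01
finger_force: 0.9
clock: 4.63
ee_pos: [0.5977, -0.002, 0.2279]
eef_rot: [1.741, 2.611, 0.002]
force: [0.1, -0.6, -1.6]
finger_gap: 0.0087
finger_force: 30.0
{'clock': 4.6333, 'joints': array([-1.48056258e-01,  2.51595219e-01,  1.48571701e+00, -8.79945429e-05,
        1.40077688e+00, -5.43068772e-01]), 'dq': array([ 0.00057089,  0.03302805,  0.05244324, -0.00233931, -0.0027504 ,
       -0.00016404]), 'tau': array([ 2.82349630e-02, -4.13999319e+01, -3.01994169e+01,  9.88908880e-02,
        5.74574713e-02,  2.25398719e-03]), 'ee_pos': array([ 0.59772603, -0.002024  ,  0.22793613]), 'eef_rot': array([1.74055437e+00, 2.61149955e+00, 2.21771568e-03]), 'force': array([ 0.0569972 , -0.63113886, -1.61594882]), 'torque': array([-0.05790322, -0.09868212,  0.10958212]), 'finger_force': 29.962449967861176, 'finger_gap': 0.008744514562316934}
```

View pics/p2.png

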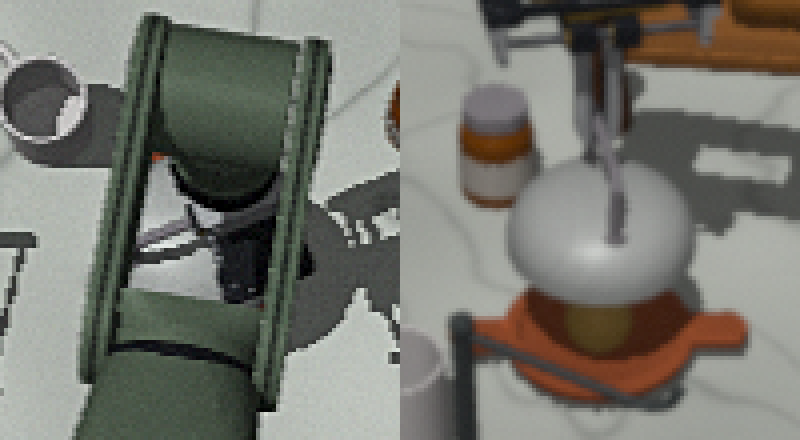

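```bash
python3 - <<'E'
from h import *
from cell import ctrl
s=ctrl.read_state();T=cam(ctrl.snapshot('top'));S=cam(ctrl.snapshot('side'))
M=R.from_rotvec(s['eef_rot']).as_matrix();g=s['ee_pos']+.003*M[:,2];u=np.cross([0,0,1],M[:,1]*np.sign(M[0,1]))
print(g,u)
for o in (0,.025,.06,.07,.075,.08):
    print(o,proj(T,g+o*u).round(1),proj(S,g+o*u).round(1))
# picture points: top left bar end ~ (239.5,190.8), side near end ~(269,197.5)
E
```

```text
[ 0.59586116 -0.00177994  0.22191314] [-0.38476679  0.92301144  0.        ]
0 [[260.5 181.8]] [[264.3 179.7]]
0.025 [[253.1 184.8]] [[265.9 184.2]]
0.06 [[242.7 188.9]] [[268.3 190.8]]
0.07 [[239.8 190.1]] [[269.  192.7]]
0.075 [[238.3 190.7]] [[269.3 193.7]]
0.08 [[236.8 191.3]] [[269.7 194.7]]
```

```bash
python3 drive.py '[[0,0,0,0,0,-0.02,0],[0,0,0,0,0,-0.022,0],[0,0,0,0,0,-0.02,0],[0,0,0.05,0,0,0,0],[0,0,0.106,0,0,0,0],[0,0,0.106,0,0,0,0],[0,0,0.106,0,0,0,0],[0,0,0.104,0,0,0,0]]'; python3 g.py .40 .05 .289 -.078;python3 g.py .388 .3106 .289 -.078
```

```text
clock: 5.5
ee_pos: [0.596, -0.0018, 0.2864]
eef_rot: [-2.309, -2.127, 0.003]
force: [-0.7, 0.8, -1.8]
finger_gap: 0.009
finger_force: 30.0
xyz [ 0.0355 -0.1996 -0.0019] rows 5 each [ 0.0071 -0.0399 -0.0004]
rot [-0.0033 -0.0002 -0.0042] rows 1 each [-0.0033 -0.0002 -0.0042] xyz if rotated first [ 0.0364 -0.1995 -0.0026]
pos [ 0.596  -0.0018  0.2864] j [-0.148  0.215  1.41  -0.     1.52  -0.066] F [-0.7  0.8 -1.8] gap 0.009 5.5
xyz [ 0.2942 -0.233  -0.0018] rows 10 each [ 0.0294 -0.0233 -0.0002]
rot [-0.0033 -0.0002 -0.0042] rows 1 each [-0.0033 -0.0002 -0.0042] xyz if rotated first [ 0.2952 -0.2317 -0.0026]
pos [ 0.596  -0.0018  0.2864] j [-0.148  0.215  1.41  -0.     1.52  -0.066] F [-0.7  0.8 -1.8] gap 0.009 5.5
```

```bash
python3 drive.py '[[0,0,0,0.003,-0.015,0,0],[0,0,0,0.006,-0.03,0,0],[0,0,0,0.006,-0.033,0,0],[0,0,0,0.006,-0.033,0,0],[0,0,0,0.006,-0.033,0,0],[0,0,0,0.006,-0.033,0,0],[0,0,0,0.003,-0.022,0,0]]'; python3 drive.py '[[0,0,0,0.018,-0.002,0,0],[0,0,0,0.034,-0.004,0,0],[0,0,0,0.034,-0.005,0,0],[0,0,0,0.034,-0.005,0,0],[0,0,0,0.034,-0.005,0,0],[0,0,0,0.034,-0.005,0,0],[0,0,0,0.034,-0.004,0,0],[0,0,0,0.034,-0.004,-0.002,0]]'; python3 drive.py '[[0,0,0,0,0,0,0],[0,0,0,0,0,0,0],[0,0,0,0,0,0,0]]';  python3 g.py .388 .3106 .289 -.078
python3 - <<'E'
from h import *
from cell import ctrl
t=ctrl.snapshot('top')['pixels'][:,:,::-1];s=ctrl.snapshot('side')['pixels'][:,:,::-1]
a=cv2.resize(t[150:300,110:235],None,fx=3,fy=3,interpolation=3);b=cv2.resize(s[170:320,215:355],None,fx=3,fy=3,interpolation=3)
cv2.imwrite('pics/p3.png',np.hstack([a,b]))
E
```

```text
clock: 6.08
ee_pos: [0.3977, 0.0502, 0.2865]
eef_rot: [-2.302, -2.133, 0.004]
force: [0.4, 0.9, -1.9]
finger_gap: 0.0094
finger_force: 30.0
clock: 6.75
ee_pos: [0.3855, 0.3084, 0.2884]
eef_rot: [-2.304, -2.134, 0.005]
force: [1.4, -0.5, -2.1]
finger_gap: 0.0091
finger_force: 30.0
clock: 7.0
ee_pos: [0.3864, 0.3065, 0.289]
eef_rot: [2.305, 2.135, -0.005]
force: [-0.6, 0.1, -1.2]
finger_gap: 0.0091
finger_force: 30.0
xyz [ 0.0042  0.0013 -0.    ] rows 1 each [ 0.0042  0.0013 -0.    ]
rot [-0.002   0.0022  0.0015] rows 1 each [-0.002   0.0022  0.0015] xyz if rotated first [ 0.0042  0.0013 -0.    ]
pos [0.3864 0.3065 0.289 ] j [ 4.950e-01 -1.200e-02  1.652e+00 -1.000e-03  1.504e+00  5.720e-01] F [-0.6  0.1 -1.2] gap 0.0091 7.0
```

View pics/p3.png

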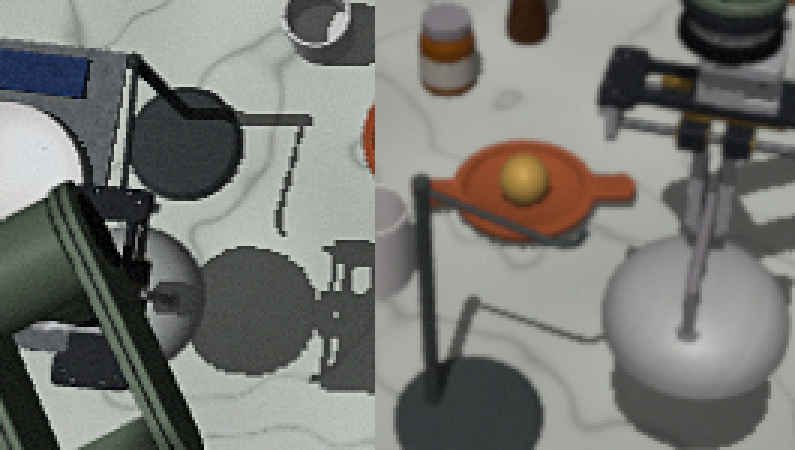

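The picture shows the cover hanging level in the gripper, just short of the hook, with the cheese in the middle of the dish. The bar's near end is at about (688,290) in the crop and the hook tip at about (580,237). I'll check both against the projections.

```bash
python3 - <<'E'
from h import *
from cell import ctrl
s=ctrl.read_state();S=cam(ctrl.snapshot('side'));T=cam(ctrl.snapshot('top'))
M=R.from_rotvec(s['eef_rot']).as_matrix();g=s['ee_pos']+.003*M[:,2];u=np.cross([0,0,1],M[:,1]*np.sign(M[0,1]))
for o in (.065,.075,.085): print(o,((proj(S,g+o*u)-[215,170])*3+[375,0]).round(0),'dome rim ctr',)
for o in (.02,.025,.03):
  c=g+o*u-[0,0,.103]; th=np.linspace(0,6.28,100);q=(proj(S,c+np.c_[.076*np.cos(th),.076*np.sin(th),0*th])-[215,170])*3+[375,0]
  print(o,'x',q[:,0].min(),q[:,0].max(),'bottom',q[:,1].max())
st=np.load('poses.npy')[0]
for p in((-.12,0,.2465),(-.142,0,.27)): print(((proj(S,pose2(st,p))-[215,170])*3+[375,0]).round(0),((proj(T,pose2(st,p))-[110,150])*3).round())
E
```

```text
0.065 [[696. 265.]] dome rim ctr
0.075 [[693. 275.]] dome rim ctr
0.085 [[691. 284.]] dome rim ctr
0.02 x 601.5720810521047 788.0536014669524 bottom 390.70617951901767
0.025 x 600.2554404807896 787.4255963673443 bottom 395.708208514506
0.03 x 598.9289739874338 786.7931143261567 bottom 400.7513230899929
[[565. 245.]] [[126. 183.]]
[[593. 229.]] [[117. 202.]]
```

```bash
python3 g.py .501 .301 .289 -.078
```

```text
xyz [0.004  0.1139 0.001 ] rows 3 each [0.0013 0.038  0.0003]
rot [-0.0003  0.0004 -0.001 ] rows 1 each [-0.0003  0.0004 -0.001 ] xyz if rotated first [0.0039 0.1139 0.001 ]
pos [0.3872 0.306  0.29  ] j [ 0.493 -0.013  1.652 -0.     1.503  0.572] F [ 0.2  0.3 -2.5] gap 0.0092 7.2
```

```bash
python3 drive.py '[[0,0,0,0.001,0.01,0,0],[0,0,0,0.001,0.02,0,0],[0,0,0,0.001,0.02,0,0],[0,0,0,0.001,0.02,0,0]]'; python3 drive.py '[[0,0,0,0,0.016,0,0],[0,0,0,0,0.014,0,0],[0,0,0,0,0.01,0,0],[0,0,0,0,0.004,0,0],[0,0,0,0,0,0,0]]'
python3 - <<'E'
from h import *
from cell import ctrl
s=ctrl.read_state();print(s['ee_pos'],s['force'],s['torque'])
t=ctrl.snapshot('top')['pixels'][:,:,::-1];s=ctrl.snapshot('side')['pixels'][:,:,::-1]
a=cv2.resize(t[150:300,110:235],None,fx=3,fy=3,interpolation=3);b=cv2.resize(s[170:320,215:355],None,fx=3,fy=3,interpolation=3)
cv2.imwrite('pics/p4.png',np.hstack([a,b]))
E
```

```text
clock: 7.53
ee_pos: [0.4588, 0.305, 0.2906]
eef_rot: [2.306, 2.133, 0.002]
force: [0.7, 0.5, -0.8]
finger_gap: 0.0089
finger_force: 30.0
clock: 7.95
ee_pos: [0.502, 0.3017, 0.29]
eef_rot: [-2.307, -2.132, 0.0]
force: [0.5, -0.4, -2.3]
finger_gap: 0.0092
finger_force: 30.0
[0.50195056 0.30170677 0.28999075] [ 0.45932579 -0.4481821  -2.27050257] [-0.10364056 -0.05319393 -0.00080191]
```

```bash
python3 drive.py '[[0,0,0,0,0,0.008,0],[0,0,0,0,0,0.008,0],[0,0,0,0,0,0.006,0],[0,0,0,0,0,0,0],[0,0,0,0,0,0,0]]';for i in 1 2; do python3 drive.py '[[0,0,0,0,0,0.002,0],[0,0,0,0,0,0,0]]'; done
```

```text
clock: 8.47
ee_pos: [0.5001, 0.3023, 0.2671]
eef_rot: [-2.304, -2.134, 0.003]
force: [-0.5, 0.6, -2.0]
finger_gap: 0.0089
finger_force: 30.0
clock: 8.63
ee_pos: [0.5009, 0.3025, 0.2663]
eef_rot: [2.305, 2.134, 0.0]
force: [-0.2, 0.3, -1.4]
finger_gap: 0.009
finger_force: 30.0
clock: 8.8
ee_pos: [0.5009, 0.3024, 0.2641]
eef_rot: [2.305, 2.134, -0.0]
force: [0.7, -0.6, -1.4]
finger_gap: 0.0087
finger_force: 30.0
```

```bash
for i in 1 2; do python3 drive.py '[[0,0,0,0,0,0.002,0],[0,0,0,0,0,0,0]]'; done
python3 - <<'E'
from h import *
from cell import ctrl
t=ctrl.snapshot('top')['pixels'][:,:,::-1];s=ctrl.snapshot('side')['pixels'][:,:,::-1]
b=cv2.resize(s[200:300,220:350],None,fx=6,fy=6,interpolation=3)
cv2.imwrite('pics/p5.png',b)
E
```

```text
clock: 8.97
ee_pos: [0.5012, 0.3025, 0.2623]
eef_rot: [2.305, 2.134, 0.001]
force: [0.5, 0.5, -0.9]
finger_gap: 0.0088
finger_force: 30.0
clock: 9.13
ee_pos: [0.5014, 0.3024, 0.2612]
eef_rot: [2.305, 2.134, 0.002]
force: [-0.9, -0.9, 3.8]
finger_gap: 0.0089
finger_force: 30.0
```

```bash
python3 drive.py '[[0,0,0,0,0,0,0.011],[0,0,0,0,0,0,0.014],[0,0,0,0,0,0,0.02],[0,0,0,0,0,0,0.03],[0,0,0,0,0,0,0.04],[0,0,0,0,0,0,0.04]]'; python3 drive.py '[[0,0,0,0,0,-0.01,0.04],[0,0,0,0,0,-0.02,0.04],[0,0,0,0,0,-0.03,0.04],[0,0,0,0,0,-0.04,0.04],[0,0,0,0,0,-0.02,0.04],[0,0,0,0,0,0,0.04]]'
python3 - <<'E'
from h import *
from cell import ctrl
t=ctrl.snapshot('top')['pixels'][:,:,::-1];s=ctrl.snapshot('side')['pixels'][:,:,::-1]
a=cv2.resize(s[150:310,215:345],None,fx=3.6,fy=3.6,interpolation=3)
b=cv2.resize(t[120:280,190:300],None,fx=3,fy=3,interpolation=3)
b=cv2.copyMakeBorder(b,0,a.shape[0]-b.shape[0],0,0,0)
cv2.imwrite('pics/p6.png',np.hstack([a,b])); cv2.imwrite('pics/s6.png',s);cv2.imwrite('pics/t6.png',t)
# orange blob in top and side
for n,im in(('t',t),('s',s)):
    B,G,Rr=[im[:,:,i].astype(int) for i in range(3)]
    m=((Rr>110)&(Rr-G>60)&(G-B<45)).astype(np.uint8)
    k,l,st,c=cv2.connectedComponentsWithStats(m)
    print(n,[(st[i].tolist(),c[i].round(1).tolist()) for i in range(1,k) if st[i,4]>60])
E
```

```text
clock: 9.73
ee_pos: [0.5009, 0.3024, 0.26]
eef_rot: [-2.305, -2.134, 0.001]
force: [0.7, -0.3, -0.4]
finger_gap: 0.0363
finger_force: 0.0
clock: 10.23
ee_pos: [0.5032, 0.3035, 0.3885]
eef_rot: [2.302, 2.131, 0.02]
force: [0.8, 0.8, 0.3]
finger_gap: 0.0401
finger_force: 0.0
t [([231, 163, 45, 51, 915], [255.7, 189.4])]
s [([235, 218, 50, 25, 465], [260.9, 228.2])]
```

View pics/p6.png

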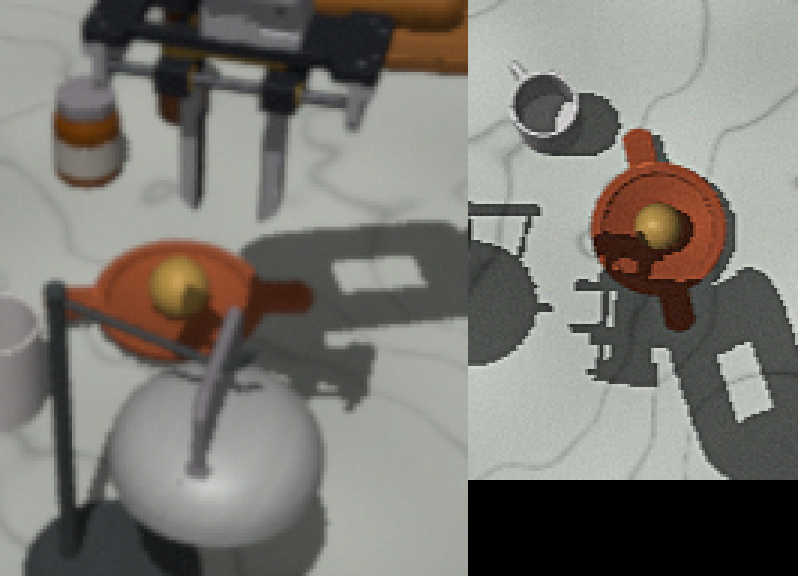

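The cover hangs on the hook (bar at about 215,390 in the crop) and the gripper is clear of it. The dish is uncovered, with the cheese in the middle (top-view crop 660,228). I'll refit the dish pose from these points.

```bash
python3 - <<'E'
from h import *
from cell import ctrl
T=cam(ctrl.snapshot('top'));S=cam(ctrl.snapshot('side'))
o=[(T,(.12,0,.03),(246.7,163.3)),(T,(-.12,0,.03),(261.3,229.7)),(T,(0,0,.03),(253.8,196.3))]
d=np.load('poses.npy')[1]
print(fit(o,d)); d,e=fit(o+[(S,(-.12,0,.024),(301.7,232.5)),(S,(0,0,.03),(264,232))],d);print(d,e.tolist())
th=np.linspace(0,6.28,100);q=proj(S,pose2(d,np.c_[.081*np.cos(th),.081*np.sin(th),0*th+.03]));print(q.min(0),q.max(0))
P=np.load('poses.npy');P[1]=d;np.save('poses.npy',P)
for r in(.1,.103): print(pose2(d,(-r,0,.024)))
for px,z in(((350,185),0),((313,160),.1),((216,160),0)):
    print(fit([(T,(0,0,z),px)],[.6,-.2,0])[0])
E
```

```text
(array([0.58391305, 0.02103025, 0.225658  ]), array([[ 0.1,  1. ],
       [-0.2, -0.6],
       [ 0.1, -0.1]]))
[0.58523524 0.02215604 0.22019639] [[-0.0, 0.6], [-0.7, -1.0], [-0.3, -0.5], [-0.1, -0.4], [1.8, -0.7]]
[241.5703482  215.79836675] [290.09172781 248.2463182 ]
[[4.87649786e-01 3.13916907e-04 2.40000000e-02]]
[[ 4.84722223e-01 -3.41346930e-04  2.40000000e-02]]
[ 0.63384274 -0.33032807  0.        ]
[ 0.7004905  -0.18311788  0.        ]
[0.72386045 0.16313082 0.        ]
```

```bash
python3 g.py .46 .0 .33 -1.351; python3 g.py .46 .0 .33 -1.351 .6 .22
```

```text
xyz [-0.3042 -0.0168  0.0491] rows 8 each [-0.038  -0.0021  0.0061]
rot [-0.0013  0.0027  1.274 ] rows 11 each [-1.000e-04  2.000e-04  1.158e-01] xyz if rotated first [-0.1052  0.286   0.0487]
pos [0.5003 0.3021 0.3787] j [ 0.395  0.158  1.292 -0.     1.694  0.472] F [ 1.1 -0.6  0.1] gap 0.0399 10.4333
xyz [-0.3042 -0.0168  0.0491] rows 8 each [-0.038  -0.0021  0.0061]
rot [-0.3829  0.5184  1.2331] rows 12 each [-0.0319  0.0432  0.1028] xyz if rotated first [-0.1143  0.286  -0.0192]
pos [0.5003 0.3021 0.3787] j [ 0.395  0.158  1.292 -0.     1.694  0.472] F [ 1.1 -0.6  0.1] gap 0.0399 10.4333
```

```bash
python3 drive.py '[[0,0,0,-0.038,-0.0021,0.006,0.07],[0,0,0,-0.038,-0.0021,0.006,0.07],[0,0,0,-0.038,-0.0021,0.006,0.07],[0,0,0,-0.038,-0.0021,0.006,0.07],[0,0,0,-0.038,-0.0021,0.006,0.07],[0,0,0,-0.038,-0.0021,0.006,0.07],[0,0,0,-0.038,-0.0021,0.006,0.07],[0,0,0,-0.038,-0.0021,0.006,0.07]]'
python3 drive.py '[[0,0,0.116,0,0,0,0.07],[0,0,0.116,0,0,0,0.07],[0,0,0.116,0,0,0,0.07],[0,0,0.116,0,0,0,0.07],[0,0,0.116,0,0,0,0.07],[0,0,0.116,0,0,0,0.07]]'
python3 drive.py '[[0,0,0.116,0,0,0,0.07],[0,0,0.116,0,0,0,0.07],[0,0,0.116,0,0,0,0.07],[0,0,0.116,0,0,0,0.07],[0,0,0.116,0,0,0,0.07]]'
python3 drive.py '[[0,0.12,0,0,0,0,0.07],[0,0.12,0,0,0,0,0.07],[0,0.12,0,0,0,0,0.07],[0,0.12,0,0,0,0,0.07],[0,0.12,0,0,0,0,0.07],[0,0,0,0,0,0,0.07]]'
python3 g.py .555 -.083 .15 .08 .6 1.65; python3 g.py .485 0 .15 -1.351 .6 .22
```

```text
clock: 11.1
ee_pos: [0.459, -0.0008, 0.3298]
eef_rot: [-2.303, -2.133, 0.004]
force: [0.1, 0.3, 0.0]
finger_gap: 0.0703
finger_force: 0.0
clock: 11.6
ee_pos: [0.4596, 0.0007, 0.3299]
eef_rot: [-2.896, -1.21, 0.006]
force: [-0.3, -0.0, 0.1]
finger_gap: 0.0698
finger_force: 0.0
clock: 12.02
ee_pos: [0.4596, 0.0008, 0.3299]
eef_rot: [-3.123, -0.332, 0.007]
force: [0.2, 0.2, -0.5]
finger_gap: 0.0699
finger_force: 0.0
clock: 12.52
ee_pos: [0.455, 0.0017, 0.3234]
eef_rot: [-2.924, -0.312, -0.89]
force: [-1.8, 0.1, -2.8]
finger_gap: 0.0698
finger_force: 0.0
xyz [-0.0302  0.1054  0.1878] rows 6 each [-0.005   0.0176  0.0313]
rot [ 0.8006  0.0018 -1.1917] rows 12 each [ 0.0667  0.0001 -0.0993] xyz if rotated first [-0.1743  0.0929  0.0909]
pos [0.455  0.0017 0.3234] j [-0.444 -0.532  2.086  0.392  1.133  0.829] F [-1.8  0.1 -2.8] gap 0.0698 12.5167
xyz [-0.0726  0.0094  0.1601] rows 5 each [-0.0145  0.0019  0.032 ]
rot [-0.0034  0.0085 -0.0079] rows 1 each [-0.0034  0.0085 -0.0079] xyz if rotated first [-0.0741  0.0083  0.1595]
pos [0.455  0.0017 0.3234] j [-0.444 -0.532  2.086  0.392  1.133  0.829] F [-1.8  0.1 -2.8] gap 0.0698 12.5167
```

```bash
python3 drive.py '[[0.0667,0,-0.0993,0,0,0,0.07],[0.0667,0,-0.0993,0,0,0,0.07],[0.0667,0,-0.0993,0,0,0,0.07],[0.0667,0,-0.0993,0,0,0,0.07],[0.0667,0,-0.0993,0,0,0,0.07],[0.0667,0,-0.0993,0,0,0,0.07]]'
python3 drive.py '[[0.0667,0,-0.0993,0,0,0,0.07],[0.0667,0,-0.0993,0,0,0,0.07],[0.0667,0,-0.0993,0,0,0,0.07],[0.0667,0,-0.0993,0,0,0,0.07],[0.0667,0,-0.0993,0,0,0,0.07],[0.0667,0,-0.0993,0,0,0,0.07],[0,0,0,0,0,0,0.07]]'
python3 g.py .555 -.083 .24 .08 .6 1.65;
```

```text
clock: 13.02
ee_pos: [0.4608, -0.0, 0.3315]
eef_rot: [-2.472, -1.258, -0.761]
force: [0.2, -0.9, -0.9]
finger_gap: 0.0699
finger_force: 0.0
clock: 13.6
ee_pos: [0.4624, 0.0002, 0.3308]
eef_rot: [-1.793, -1.956, -0.551]
force: [-0.3, 0.6, 0.6]
finger_gap: 0.0703
finger_force: 0.0
xyz [-0.1262  0.0848  0.0248] rows 4 each [-0.0315  0.0212  0.0062]
rot [-0.0005  0.007   0.0066] rows 1 each [-0.0005  0.007   0.0066] xyz if rotated first [-0.1258  0.0856  0.0239]
pos [4.624e-01 2.000e-04 3.308e-01] j [-0.527  0.029  1.637  0.492  1.812 -0.577] F [-0.3  0.6  0.6] gap 0.0703 13.6
```

```bash
python3 g.py .420 -.015 .2 -1.349 .7 .22; python3 - <<'E'
import cv2,numpy as np
t=cv2.imread('pics/t6.png').astype(int)
m=(t[:,:,2]-t[:,:,1]>50)&(t[:,:,2]>90)
for r in list(range(160,178)): 
    c=np.where(m[r,235:265])[0]; print(r,len(c),c.min()+235 if len(c) else '',end=' | ')
E
```

```text
xyz [-0.0825 -0.044   0.1019] rows 4 each [-0.0206 -0.011   0.0255]
rot [-0.8625  0.0856  1.1473] rows 12 each [-0.0719  0.0071  0.0956] xyz if rotated first [-0.1185  0.0055  0.0712]
pos [4.624e-01 2.000e-04 3.308e-01] j [-0.527  0.029  1.637  0.492  1.812 -0.577] F [-0.3  0.6  0.6] gap 0.0703 13.6
160 0  | 161 0  | 162 0  | 163 5 244 | 164 8 243 | 165 9 242 | 166 9 242 | 167 9 242 | 168 10 242 | 169 9 243 | 170 9 243 | 171 9 243 | 172 9 243 | 173 10 243 | 174 13 244 | 175 17 244 | 176 19 244 | 177 22 242 |
```

```bash
python3 drive.py '[[-0.0719,0.0071,0.0956,0,0,0,0.07],[-0.0719,0.0071,0.0956,0,0,0,0.07],[-0.0719,0.0071,0.0956,0,0,0,0.07],[-0.0719,0.0071,0.0956,0,0,0,0.07],[-0.0719,0.0071,0.0956,0,0,0,0.07],[-0.0719,0.0071,0.0956,0,0,0,0.07]]'
python3 drive.py '[[-0.0719,0.0071,0.0956,0,0,0,0.07],[-0.0719,0.0071,0.0956,0,0,0,0.07],[-0.0719,0.0071,0.0956,0,0,0,0.07],[-0.0719,0.0071,0.0956,0,0,0,0.07],[-0.0719,0.0071,0.0956,0,0,0,0.07],[-0.0719,0.0071,0.0956,0,0,0,0.07],[0,0,0,0,0,0,0.07],[0,0,0,0,0,0,0.07]]'
python3 g.py .420 -.015 .105 -1.349 .7 .22
```

```text
clock: 14.1
ee_pos: [0.4606, 0.0002, 0.3315]
eef_rot: [-2.454, -1.237, -0.842]
force: [0.4, -0.3, 0.1]
finger_gap: 0.0703
finger_force: 0.0
clock: 14.77
ee_pos: [0.4604, 0.0018, 0.3321]
eef_rot: [-2.863, -0.321, -1.053]
force: [-0.2, -1.0, -1.1]
finger_gap: 0.0699
finger_force: 0.0
xyz [-0.1799  0.0071  0.1451] rows 6 each [-0.03    0.0012  0.0242]
rot [ 0.001  -0.0045  0.0017] rows 1 each [ 0.001  -0.0045  0.0017] xyz if rotated first [-0.1792  0.0075  0.146 ]
pos [0.4604 0.0018 0.3321] j [-0.502 -0.593  2.144  0.507  1.08   0.721] F [-0.2 -1.  -1.1] gap 0.0699 14.7667
```

```bash
python3 drive.py '[[0,0,0,-0.03,0.0012,0.024,0.07],[0,0,0,-0.03,0.0012,0.024,0.07],[0,0,0,-0.03,0.0012,0.024,0.07],[0,0,0,-0.03,0.0012,0.024,0.07],[0,0,0,-0.03,0.0012,0.024,0.07],[0,0,0,-0.03,0.0012,0.024,0.07],[0,0,0,0,0,0,0.07],[0,0,0,0,0,0,0.07]]'
python3 g.py .4828 -.0007 .0283 -1.349 .7 .22
```

```text
clock: 15.43
ee_pos: [0.4336, -0.02, 0.1078]
eef_rot: [-2.863, -0.312, -1.02]
force: [0.3, 0.4, 0.4]
finger_gap: 0.0698
finger_force: 0.0
xyz [-0.0099 -0.0069  0.0947] rows 3 each [-0.0033 -0.0023  0.0316]
rot [-0.0098  0.0142 -0.0081] rows 1 each [-0.0098  0.0142 -0.0081] xyz if rotated first [-0.0112 -0.008   0.0944]
pos [ 0.4336 -0.02    0.1078] j [-0.636 -0.273  2.46   0.886  0.677  0.083] F [0.3 0.4 0.4] gap 0.0698 15.4333
```

```bash
python3 drive.py '[[-0.01,0.014,-0.008,-0.005,-0.004,0.01,0.07],[0,0,0,-0.005,-0.004,0.015,0.07],[0,0,0,0,0,0.015,0.07],[0,0,0,0,0,0,0.07]]'
python3 g.py .4828 -.0007 .0283 -1.349 .7 .22
```

```text
clock: 15.77
ee_pos: [0.4583, -0.0103, 0.0773]
eef_rot: [-2.866, -0.329, -1.056]
force: [-0.9, 0.7, 0.9]
finger_gap: 0.07
finger_force: 0.0
xyz [-0.0119 -0.0043  0.0542] rows 2 each [-0.006  -0.0021  0.0271]
rot [ 0.0042 -0.0052  0.0083] rows 1 each [ 0.0042 -0.0052  0.0083] xyz if rotated first [-0.0117 -0.0039  0.0543]
pos [ 0.4583 -0.0103  0.0773] j [-0.546 -0.105  2.442  1.108  0.523 -0.119] F [-0.9  0.7  0.9] gap 0.07 15.7667
```

```bash
python3 drive.py '[[0.004,-0.005,0.008,-0.006,-0.002,0.012,0.07],[0,0,0,-0.006,-0.002,0.012,0.07],[0,0,0,0,0,0,0.07]]'
python3 g.py .4828 -.0007 .0283 -1.349 .7 .22
```

```text
clock: 16.02
ee_pos: [0.463, -0.0051, 0.0512]
eef_rot: [-2.864, -0.319, -1.046]
force: [0.1, -0.9, -0.3]
finger_gap: 0.0697
finger_force: 0.0
xyz [0.0007 0.0001 0.0306] rows 1 each [0.0007 0.0001 0.0306]
rot [ 0.0003 -0.0002 -0.0001] rows 1 each [ 0.0003 -0.0002 -0.0001] xyz if rotated first [0.0007 0.0001 0.0306]
pos [ 0.463  -0.0051  0.0512] j [-5.190e-01  2.000e-03  2.436e+00  1.276e+00  4.710e-01 -2.820e-01] F [ 0.1 -0.9 -0.3] gap 0.0697 16.0167
```

```bash
python3 drive.py '[[0,0,0,0,0,0.01,0.07],[0,0,0,0,0,0.008,0.07],[0,0,0,0,0,0.006,0.07],[0,0,0,0,0,0.005,0.07],[0,0,0,0,0,0.001,0.07],[0,0,0,0,0,0,0.07]]'
python3 g.py .4828 -.0007 .0283 -1.349 .7 .22
```

```text
clock: 16.52
ee_pos: [0.4824, -0.0015, 0.029]
eef_rot: [-2.865, -0.318, -1.048]
force: [-0.2, 0.0, 0.2]
finger_gap: 0.0698
finger_force: 0.0
xyz [-0.     -0.0007  0.0009] rows 1 each [-0.     -0.0007  0.0009]
rot [ 0.0015 -0.0013  0.0001] rows 1 each [ 0.0015 -0.0013  0.0001] xyz if rotated first [-0.     -0.0007  0.0009]
pos [ 0.4824 -0.0015  0.029 ] j [-0.471  0.125  2.394  1.471  0.426 -0.455] F [-0.2  0.   0.2] gap 0.0698 16.5167
```

```bash
python3 drive.py '[[0,0,0,0,0,0,0.06],[0,0,0,0,0,0,0.052],[0,0,0,0,0,0,0.047],[0,0,0,0,0,0,0.044],[0,0,0,0,0,0,0.041],[0,0,0,0,0,0,0.039],[0,0,0,0,0,0,0.037],[0,0,0,0,0,0,0.035]]';python3 drive.py '[[0,0,0,0,0,0,0.033],[0,0,0,0,0,0,0.03],[0,0,0,0,0,0,0.0],[0,0,0,0,0,0,0.0],[0,0,0,0,0,0,0.0]]';python3 g.py .4828 -.0007 .0333 -1.349 .7 .22; cat >> h.py <<'E'
def look(ctrl,name):
    for n in('top','side'):
        im=ctrl.snapshot(n)['pixels'][:,:,::-1].copy();cv2.imwrite(f'pics/{name}_{n}.png',im)
        b,g,r=[im[:,:,i].astype(int) for i in range(3)]
        o=((r-g>50)&(r>80)&(g-b<35)).astype(np.uint8);y=((r>110)&(g-b>40)&(r-g<75)&(r-g>5)).astype(np.uint8)
        for nm,m in(('dish',o),('ball',y)):
            m[:,330:]=0
            k,l,st,c=cv2.connectedComponentsWithStats(m);print(n,nm,[(st[i].tolist(),c[i].round(1).tolist()) for i in range(1,k) if st[i,4]>40])
E
python3 -c "
from h import *
from cell import ctrl
look(ctrl,'q1');print(ctrl.read_state()['torque'])"
```

```text
clock: 17.18
ee_pos: [0.4807, -0.0011, 0.0264]
eef_rot: [-2.867, -0.317, -1.041]
force: [-1.1, -0.5, 1.2]
finger_gap: 0.036
finger_force: 27.1
clock: 17.6
ee_pos: [0.4808, -0.0011, 0.0264]
eef_rot: [-2.866, -0.316, -1.041]
force: [-0.0, -1.1, 0.3]
finger_gap: 0.0358
finger_force: 30.0
xyz [ 0.006   0.0001 -0.004 ] rows 1 each [ 0.006   0.0001 -0.004 ]
rot [ 0.0004  0.0034 -0.0017] rows 1 each [ 0.0004  0.0034 -0.0017] xyz if rotated first [ 0.006   0.0001 -0.0039]
pos [ 0.4808 -0.0011  0.0264] j [-0.471  0.13   2.395  1.473  0.424 -0.458] F [-0.  -1.1  0.3] gap 0.0358 17.6
top dish [([231, 163, 45, 67, 1419], [253.2, 196.2])]
top ball [([164, 53, 10, 11, 86], [168.7, 58.0]), ([143, 54, 10, 11, 77], [147.0, 58.2]), ([141, 70, 10, 12, 87], [145.8, 75.2]), ([159, 70, 15, 16, 110], [166.4, 76.1]), ([140, 87, 10, 8, 64], [144.6, 91.0]), ([159, 87, 14, 8, 72], [166.4, 91.2]), ([0, 182, 49, 31, 736], [21.2, 196.9]), ([246, 188, 12, 14, 131], [251.4, 194.3]), ([0, 214, 51, 21, 685], [24.7, 224.7]), ([0, 237, 33, 10, 127], [15.6, 240.7])]
side dish [([234, 218, 66, 30, 790], [266.2, 231.0])]
side ball [([315, 120, 10, 12, 44], [320.2, 126.1]), ([300, 136, 30, 15, 375], [315.0, 143.6]), ([280, 141, 18, 18, 67], [289.7, 149.1]), ([256, 221, 16, 15, 182], [263.8, 228.0])]
[-0.39824119  0.3003632  -0.14065232]
```

```bash
python3 drive.py '[[0,0,0,0.0013,0,-0.0015,0],[0,0,0,0.0013,0,-0.0015,0],[0,0,0,0,0,0,0],[0,0,0,0,0,0,0]]'
python3 drive.py '[[0,0,0,0.0013,0,-0.0015,0],[0,0,0,0.0013,0,-0.0015,0],[0,0,0,0,0,0,0],[0,0,0,0,0,0,0]]'
python3 -c "
from h import *
from cell import ctrl
look(ctrl,'q2');s=ctrl.read_state();print(s['torque'],s['force'],s['ee_pos'])"|grep -v "ball \[(\[164"
```

```text
clock: 18.03
ee_pos: [0.4802, -0.0004, 0.0301]
eef_rot: [-2.866, -0.318, -1.04]
force: [0.3, 0.2, -3.3]
finger_gap: 0.0358
finger_force: 30.0
clock: 18.37
ee_pos: [0.4805, -0.0005, 0.0343]
eef_rot: [-2.866, -0.318, -1.04]
force: [-1.1, 2.0, -4.2]
finger_gap: 0.0352
finger_force: 30.0
top dish [([231, 163, 45, 67, 1430], [253.2, 196.7])]
side dish [([234, 217, 66, 31, 799], [267.2, 230.6])]
side ball [([315, 120, 11, 12, 55], [320.3, 126.4]), ([300, 137, 30, 14, 378], [315.1, 143.6]), ([255, 221, 16, 14, 178], [262.2, 227.4])]
[-0.02276476  1.02180363  0.33242308] [-1.88281251  1.34553496 -2.45462672] [ 0.4804471  -0.00052298  0.03415294]
```

```bash
cat > tr.py <<'E'
import sys
from h import *
from cell import ctrl
# optical flow of dish points between two side pictures, against a pure lift dz
a,b,dz=sys.argv[1],sys.argv[2],float(sys.argv[3])
S=cam(ctrl.snapshot('side'));d=np.load('poses.npy')[1]
A,B=[cv2.imread(f'pics/{n}_side.png',0) for n in(a,b)]
for r in(-.12,-.081,.06,.075,.081):
  for y in((-.05,.05) if abs(r)<.08 else (0,)):
    P=pose2(d,(r,y,.03));u=proj(S,P).astype(np.float32);e=proj(S,P+[0,0,dz])-u
    v,s,_=cv2.calcOpticalFlowPyrLK(A,B,u[:,None],None,winSize=(9,9),maxLevel=1)
    print(r,y,u[0].round(),'flow',(v[:,0]-u)[0].round(2),'lift would be',e[0].round(2))
E
python3 tr.py q1 q2 .008
```

```text
-0.12 0 [302. 231.] flow [ 0.05 -1.78] lift would be [ 0.13 -1.81]
-0.081 0 [290. 231.] flow [ 0.15 -1.36] lift would be [ 0.09 -1.81]
0.06 -0.05 [248. 222.] flow [-0.06  0.19] lift would be [-0.04 -1.78]
0.06 0.05 [248. 242.] flow [ 0.02 -0.02] lift would be [-0.05 -1.82]
0.075 -0.05 [244. 222.] flow [ 0.29 -0.11] lift would be [-0.06 -1.78]
0.075 0.05 [243. 242.] flow [ 0.01 -0.01] lift would be [-0.06 -1.82]
0.081 0 [242. 232.] flow [0.1  0.15] lift would be [-0.07 -1.8 ]
```

```bash
cat > f.py <<'E'
from h import *
from cell import ctrl
s=ctrl.read_state();M=R.from_rotvec(s['eef_rot']).as_matrix()
print('F',s['force'].round(1),'tau about closing axis',(s['torque']@M[:,1]).round(3),s['torque'].round(2))
E
for i in 1 2 3 4 5 6; do python3 drive.py '[[0,0,0,0,0,0,0]]' >/dev/null; python3 f.py; done; python3 -c "
from h import *
from cell import ctrl
look(ctrl,'q3')" >/dev/null; python3 tr.py q2 q3 .008
```

```text
F [-0.7  0.3 -2.1] tau about closing axis -1.016 [0.04 1.05 0.39]
F [-1.4  1.  -3.6] tau about closing axis -0.962 [-0.01  0.98  0.41]
F [-1.7  1.  -3.6] tau about closing axis -1.025 [-0.02  1.04  0.3 ]
F [-1.   1.5 -3.8] tau about closing axis -1.032 [-0.03  1.05  0.32]
F [-1.6  1.3 -3.4] tau about closing axis -1.064 [-0.06  1.08  0.31]
F [-0.6  0.4 -4.1] tau about closing axis -1.086 [-0.05  1.1   0.29]
-0.12 0 [302. 231.] flow [-0.46  0.03] lift would be [ 0.13 -1.81]
-0.081 0 [290. 231.] flow [-0.08 -0.09] lift would be [ 0.09 -1.81]
0.06 -0.05 [248. 222.] flow [ 0.36 -0.45] lift would be [-0.04 -1.78]
0.06 0.05 [248. 242.] flow [0.01 0.01] lift would be [-0.05 -1.82]
0.075 -0.05 [244. 222.] flow [-0.06 -0.07] lift would be [-0.06 -1.78]
0.075 0.05 [243. 242.] flow [-0.21 -0.22] lift would be [-0.06 -1.82]
0.081 0 [242. 232.] flow [-0.02 -0.03] lift would be [-0.07 -1.8 ]
```

```bash
python3 drive.py '[[0,0,0,0.0013,0,-0.0015,0],[0,0,0,0.0013,0,-0.0015,0],[0,0,0,0,0,0,0],[0,0,0,0,0,0,0]]' |head -2; for i in 1 2 3 4; do python3 drive.py '[[0,0,0,0,0,0,0]]' >/dev/null; python3 f.py; done; python3 -c "
from h import *
from cell import ctrl
look(ctrl,'q4')" |grep side; python3 tr.py q3 q4 .004
```

```text
clock: 19.5
ee_pos: [0.4814, -0.0012, 0.0388]
F [ 0.1  0.7 -2.2] tau about closing axis -0.82 [-0.09  0.82  0.13]
F [ 1.3  0.5 -2.4] tau about closing axis -0.806 [-0.1   0.8   0.11]
F [ 0.8  0.8 -2.8] tau about closing axis -0.712 [-0.14  0.7   0.04]
F [ 0.5  0.7 -3.9] tau about closing axis -0.733 [-0.1   0.73  0.05]
side dish [([234, 216, 66, 31, 815], [267.3, 230.2])]
side ball [([300, 137, 30, 14, 370], [315.0, 143.5]), ([254, 220, 16, 15, 181], [261.6, 226.9])]
-0.12 0 [302. 231.] flow [-1.23 -0.05] lift would be [ 0.07 -0.9 ]
-0.081 0 [290. 231.] flow [-0.15 -0.94] lift would be [ 0.05 -0.9 ]
0.06 -0.05 [248. 222.] flow [ 0.2  -0.19] lift would be [-0.02 -0.89]
0.06 0.05 [248. 242.] flow [-0.01 -0.  ] lift would be [-0.02 -0.91]
0.075 -0.05 [244. 222.] flow [ 0.08 -0.11] lift would be [-0.03 -0.89]
0.075 0.05 [243. 242.] flow [0.01 0.01] lift would be [-0.03 -0.91]
0.081 0 [242. 232.] flow [-0.03  0.1 ] lift would be [-0.03 -0.9 ]
```

```bash
python3 drive.py '[[0,0,0,-0.0013,0,0.0015,0],[0,0,0,-0.0026,0,0.003,0],[0,0,0,-0.0026,0,0.003,0],[0,0,0,-0.0013,0,0.0015,0],[0,0,0,0,0,0,0],[0,0,0,0,0,0,0]]'; python3 f.py; python3 -c "
from h import *
from cell import ctrl
look(ctrl,'q5')" |grep side; python3 tr.py q1 q5 0
```

```text
clock: 20.48
ee_pos: [0.4806, -0.001, 0.0265]
eef_rot: [-2.866, -0.316, -1.041]
force: [-6.7, -1.0, 5.6]
finger_gap: 0.0353
finger_force: 30.0
F [-6.7 -1.   5.6] tau about closing axis -0.445 [-0.02  0.45  0.07]
side dish [([234, 217, 66, 31, 801], [266.7, 230.9])]
side ball [([314, 121, 12, 11, 51], [319.4, 126.9]), ([299, 137, 31, 14, 369], [315.0, 143.5]), ([283, 140, 14, 18, 65], [290.6, 149.9]), ([255, 221, 16, 15, 179], [262.6, 227.5])]
-0.12 0 [302. 231.] flow [0.02 0.03] lift would be [-0. -0.]
-0.081 0 [290. 231.] flow [ 0.02 -0.02] lift would be [0. 0.]
0.06 -0.05 [248. 222.] flow [ 0.33 -0.41] lift would be [ 0. -0.]
0.06 0.05 [248. 242.] flow [0.39 0.02] lift would be [0. 0.]
0.075 -0.05 [244. 222.] flow [ 0.22 -0.36] lift would be [ 0. -0.]
0.075 0.05 [243. 242.] flow [ 0.27 -0.32] lift would be [ 0. -0.]
0.081 0 [242. 232.] flow [ 0.28 -0.76] lift would be [ 0. -0.]
```

```bash
python3 drive.py '[[0,0,0,0,0,0,0.036],[0,0,0,0,0,0,0.04],[0,0,0,0,0,0,0.05],[0,0,0,0,0,0,0.06],[0,0,0,0,0,-0.01,0.07],[0,0,0,0,0,-0.02,0.07],[0,0,0,0,0,-0.02,0.07],[0,0,0,0.01,0,-0.02,0.07]]'; python3 drive.py '[[0,-0.1,0,0.01,0,-0.01,0.07],[0,-0.12,0,0,0,0,0.07],[0,-0.12,0,0,0,0,0.07],[0,-0.12,0,0,0,0,0.07],[0,-0.12,0,0,0,0,0.07],[0,-0.12,0,0,0,0,0.07],[0,0,0,0,0,0,0.07]]'; python3 g.py .48 -.001 .12 -1.349 0 .22; python3 -c "
from h import *
from cell import ctrl
look(ctrl,'q6')" |cut -c1-300; python3 tr.py q1 q6 0
```

```text
clock: 21.3
ee_pos: [0.4451, -0.01, 0.0871]
eef_rot: [-2.867, -0.315, -1.037]
force: [0.9, 0.7, 0.7]
finger_gap: 0.0699
finger_force: 0.0
clock: 21.88
ee_pos: [0.4516, -0.0033, 0.0947]
eef_rot: [-3.074, -0.369, -0.243]
force: [1.6, -0.2, -0.1]
finger_gap: 0.0701
finger_force: 0.0
xyz [ 0.0318  0.0041 -0.0205] rows 1 each [ 0.0318  0.0041 -0.0205]
rot [-0.0189 -0.1598  0.0173] rows 2 each [-0.0094 -0.0799  0.0087] xyz if rotated first [ 0.0282  0.004  -0.0253]
pos [ 0.4516 -0.0033  0.0947] j [-0.266  0.012  2.072  0.116  0.929  1.002] F [ 1.6 -0.2 -0.1] gap 0.0701 21.8833
top dish [([232, 163, 44, 59, 1356], [253.1, 194.8])]
top ball [([143, 53, 9, 12, 78], [146.9, 58.2]), ([160, 53, 15, 17, 104], [167.8, 59.3]), ([141, 70, 10, 12, 88], [145.7, 75.3]), ([160, 70, 14, 14, 110], [166.8, 75.9]), ([140, 87, 10, 9, 65], [144.6, 91.1]), ([159, 87, 14, 8, 72], [166.4, 91.3]), ([0, 182, 50, 30, 759], [21.7, 197.0]), ([246, 187,
side dish [([234, 217, 67, 31, 821], [267.3, 230.9])]
side ball [([300, 137, 16, 14, 158], [307.1, 143.6]), ([255, 221, 16, 15, 175], [262.6, 227.5])]
-0.12 0 [302. 231.] flow [ 59.54 -35.82] lift would be [-0. -0.]
-0.081 0 [290. 231.] flow [17.99 43.54] lift would be [0. 0.]
0.06 -0.05 [248. 222.] flow [ 0.29 -0.46] lift would be [ 0. -0.]
0.06 0.05 [248. 242.] flow [ 0.29 -0.03] lift would be [0. 0.]
0.075 -0.05 [244. 222.] flow [ 0.27 -0.48] lift would be [ 0. -0.]
0.075 0.05 [243. 242.] flow [ 0.09 -0.28] lift would be [ 0. -0.]
0.081 0 [242. 232.] flow [ 0.28 -0.69] lift would be [ 0. -0.]
```

```bash
python3 drive.py '[[-0.0094,-0.08,0.0087,0,0,-0.01,0.07],[-0.0094,-0.08,0.0087,0,0,-0.01,0.07],[0,0,0,0,0,0,0.07]]' | head -3; python3 g.py .4942 .0017 .075 -1.349 0 .22
```

```text
clock: 22.28
ee_pos: [0.4456, -0.0041, 0.1134]
eef_rot: [-3.12, -0.343, 0.001]
xyz [0.0487 0.005  0.0384] rows 2 each [0.0244 0.0025 0.0192]
rot [-0.0027  0.0002 -0.0026] rows 1 each [-0.0027  0.0002 -0.0026] xyz if rotated first [0.0487 0.0051 0.0384]
pos [ 0.4456 -0.0041  0.1134] j [-0.206  0.065  1.959  0.003  1.119  1.145] F [1.8 0.  0.3] gap 0.0701 22.2833
```

```bash
python3 drive.py '[[0,0,0,0.025,0.0025,0,0.07],[0,0,0,0.0237,0.0025,0,0.07],[0,0,0,0,0,0.02,0.07],[0,0,0,0,0,0.018,0.07],[0,0,0,0,0,0,0.07]]' | head -3;python3 g.py .4942 .0017 .027 -1.349 0 .22;
```

```text
clock: 22.7
ee_pos: [0.4874, 0.0023, 0.0697]
eef_rot: [-3.116, -0.342, 0.017]
xyz [0.0069 0.0024 0.0426] rows 2 each [0.0035 0.0012 0.0213]
rot [-0.0081  0.0101 -0.0032] rows 1 each [-0.0081  0.0101 -0.0032] xyz if rotated first [0.0065 0.0021 0.0427]
pos [0.4874 0.0023 0.0697] j [-0.175  0.227  1.881  0.004  1.046  1.175] F [-1.7  0.1 -0.6] gap 0.0702 22.7
```

```bash
python3 drive.py '[[0,0,0,0,0,0.015,0.07],[0,0,0,0,0,0.015,0.07],[0,0,0,0,0,0.013,0.07],[0,0,0,0,0,0.005,0.07],[0,0,0,0,0,0,0.07],[0,0,0,0,0,0,0.07]]' | head -4;python3 g.py .4942 .0017 .027 -1.349 0 .22;python3 f.py
```

```text
clock: 23.2
ee_pos: [0.4916, 0.0018, 0.0262]
eef_rot: [-3.119, -0.342, 0.006]
force: [-0.4, 0.1, 0.8]
xyz [ 0.0025  0.0007 -0.0008] rows 1 each [ 0.0025  0.0007 -0.0008]
rot [-0.0039  0.0033 -0.0032] rows 1 each [-0.0039  0.0033 -0.0032] xyz if rotated first [ 0.0025  0.0007 -0.0008]
pos [0.4916 0.0018 0.0262] j [-0.174  0.306  1.895  0.003  0.945  1.177] F [-0.4  0.1  0.8] gap 0.0702 23.2
F [-0.4  0.1  0.8] tau about closing axis -0.013 [-0.02  0.01  0.02]
```

```bash
python3 drive.py '[[-0.004,0.003,-0.003,0.001,0.0007,0,0.05],[0,0,0,0.001,0,0,0.042],[0,0,0,0,0,0,0.042],[0,0,0,0,0,0,0.042]]'|sed -n 2,4p;python3 f.py; for i in 1 2 3; do python3 drive.py '[[0,0,0,0.002,0,0,0.042],[0,0,0,0,0,0,0.042]]'|sed -n 2p;python3 f.py; done
```

```text
ee_pos: [0.4949, 0.0018, 0.0265]
eef_rot: [3.121, 0.348, 0.001]
force: [-0.4, 0.3, -0.1]
F [-0.4  0.3 -0.1] tau about closing axis 0.009 [-0.02 -0.01 -0.01]
ee_pos: [0.4968, 0.0023, 0.0261]
F [ 0.  -0.5  0.5] tau about closing axis -0.023 [ 0.    0.02 -0.02]
ee_pos: [0.4986, 0.0027, 0.0259]
F [ 0.8 -0.5  0.9] tau about closing axis -0.005 [ 0.05  0.02 -0.02]
ee_pos: [0.5005, 0.0031, 0.0259]
F [0.6 0.5 0.5] tau about closing axis -0.006 [0.   0.01 0.02]
```

```bash
for i in 1 2 3 4; do python3 drive.py '[[0,0,0,0.002,0,0,0.042],[0,0,0,0,0,0,0.042]]'|sed -n 2p;python3 f.py; done
```

```text
ee_pos: [0.5019, 0.0035, 0.0257]
F [-0.3 -0.4 -0. ] tau about closing axis -0.099 [0.   0.1  0.01]
ee_pos: [0.5024, 0.0038, 0.0255]
F [-4.5 -0.7  3.6] tau about closing axis -0.856 [-0.24  0.82 -0.01]
ee_pos: [0.5038, 0.0043, 0.0254]
F [-6.4 -2.3  4.7] tau about closing axis -1.016 [-0.26  0.98  0.01]
ee_pos: [0.5058, 0.0048, 0.0254]
F [-5.7 -1.7  3.6] tau about closing axis -1.022 [-0.26  0.99 -0.04]
```

```bash
python3 drive.py '[[0,0,0,0,0,0,0.036],[0,0,0,0,0,0,0.03],[0,0,0,0,0,0,0],[0,0,0,0,0,0,0],[0,0,0,0,0,0,0]]'|sed -n 2,6p;python3 f.py;python3 -c "
from h import *
from cell import ctrl
look(ctrl,'r1')" |cut -c1-60;  python3 drive.py '[[0,0,0,0,0,-0.002,0],[0,0,0,0,0,-0.002,0],[0,0,0,0,0,0,0],[0,0,0,0,0,0,0]]'|sed -n 2p;for i in 1 2 3; do python3 drive.py '[[0,0,0,0,0,0,0]]' >/dev/null; python3 f.py; done
python3 -c "
from h import *
from cell import ctrl
look(ctrl,'r2')" |cut -c1-60;python3 tr.py r1 r2 .004
```

```text
ee_pos: [0.5075, 0.005, 0.0254]
eef_rot: [3.122, 0.348, -0.002]
force: [-2.8, -0.6, -1.2]
finger_gap: 0.0356
finger_force: 42.1
F [-2.8 -0.6 -1.2] tau about closing axis -0.49 [-0.05  0.49  0.02]
top dish [([231, 161, 44, 46, 648], [251.2, 181.4])]
top ball [([143, 53, 10, 12, 83], [147.0, 58.2]), ([164, 53,
side dish [([234, 217, 51, 31, 660], [261.4, 230.7]), ([243,
side ball [([254, 221, 15, 14, 176], [260.9, 227.6])]
ee_pos: [0.5085, 0.0049, 0.0301]
F [ 0.6  0.1 -4. ] tau about closing axis -0.159 [0.04 0.17 0.08]
F [ 0.8  1.4 -3.8] tau about closing axis -0.119 [ 0.1   0.14 -0.01]
F [ 1.3  2.1 -4.4] tau about closing axis -0.118 [0.01 0.12 0.02]
top dish [([231, 161, 44, 46, 630], [251.0, 180.9])]
top ball [([143, 53, 10, 12, 82], [147.1, 58.2]), ([160, 53,
side dish [([234, 217, 50, 30, 667], [261.9, 230.5]), ([242,
side ball [([252, 220, 16, 15, 178], [259.7, 227.3])]
-0.12 0 [302. 231.] flow [ 0.02 -0.89] lift would be [ 0.07 -0.9 ]
-0.081 0 [290. 231.] flow [ 0.08 -1.07] lift would be [ 0.05 -0.9 ]
0.06 -0.05 [248. 222.] flow [ 0.39 -0.38] lift would be [-0.02 -0.89]
0.06 0.05 [248. 242.] flow [-0.32 -0.07] lift would be [-0.02 -0.91]
0.075 -0.05 [244. 222.] flow [ 0.1  -0.16] lift would be [-0.03 -0.89]
0.075 0.05 [243. 242.] flow [-0.4   0.06] lift would be [-0.03 -0.91]
0.081 0 [242. 232.] flow [-0.22  0.4 ] lift would be [-0.03 -0.9 ]
```

```bash
python3 drive.py '[[0,0,0,0,0,-0.002,0],[0,0,0,0,0,-0.002,0],[0,0,0,0,0,0,0],[0,0,0,0,0,0,0]]'|sed -n 2p;for i in 1 2 3 4 5; do python3 drive.py '[[0,0,0,0,0,0,0]]' >/dev/null; python3 f.py; done
python3 -c "
from h import *
from cell import ctrl
look(ctrl,'r3')" |cut -c1-60;python3 tr.py r1 r3 .008
```

```text
ee_pos: [0.5078, 0.0048, 0.034]
F [ 0.7 -0.4 -3.5] tau about closing axis -0.269 [-0.06  0.26 -0.01]
F [-0.8 -1.  -3.6] tau about closing axis -0.271 [-0.02  0.27 -0.06]
F [ 0.7  0.4 -4.2] tau about closing axis -0.28 [-0.12  0.26 -0.01]
F [-1.2  0.  -3.8] tau about closing axis -0.347 [-0.07  0.34  0.03]
F [-0.2 -0.3 -3.8] tau about closing axis -0.332 [-0.07  0.32 -0.03]
top dish [([231, 162, 44, 44, 611], [251.1, 181.1])]
top ball [([143, 53, 10, 12, 85], [147.1, 58.2]), ([160, 53,
side dish [([234, 216, 51, 31, 679], [262.4, 230.4]), ([242,
side ball [([252, 220, 16, 15, 183], [259.7, 227.1])]
-0.12 0 [302. 231.] flow [-0.02 -1.75] lift would be [ 0.13 -1.81]
-0.081 0 [290. 231.] flow [ 0.06 -2.07] lift would be [ 0.09 -1.81]
0.06 -0.05 [248. 222.] flow [ 0.46 -0.31] lift would be [-0.04 -1.78]
0.06 0.05 [248. 242.] flow [-0.35 -0.11] lift would be [-0.05 -1.82]
0.075 -0.05 [244. 222.] flow [ 0.23 -0.12] lift would be [-0.06 -1.78]
0.075 0.05 [243. 242.] flow [-0.18  0.31] lift would be [-0.06 -1.82]
0.081 0 [242. 232.] flow [-0.1  0.4] lift would be [-0.07 -1.8 ]
```

The dish tips down at the far side because the pads alone can't hold the moment. The side image shows its underside tapers strongly. So I'll grip again with the tool tilted and the fingertips under the rim, so they carry the dish from below.

```bash
python3 drive.py '[[0,0,0,0,0,0.003,0],[0,0,0,0,0,0.003,0],[0,0,0,0,0,0.002,0],[0,0,0,0,0,0,0.036],[0,0,0,0,0,0,0.045],[0,0,0,0,0,0,0.06],[0,0,0,-0.005,0,-0.02,0.06]]' | sed -n 2p; python3 drive.py '[[0,0,0,-0.015,0,-0.035,0.06],[0,0.1,0,-0.02,0,-0.035,0.06],[0,0.12,0,0,0,0,0.06],[0,0.12,0,0,0,0,0.06],[0,0.12,0,0,0,0,0.06],[0,0.12,0,0,0,0,0.06],[0,0.12,0,0,0,0,0.06],[0,0,0,0,0,0,0.06]]'; python3 g.py .451 -.008 .073 -1.349 .7 .22;python3 -c "
from h import *
from cell import ctrl
look(ctrl,'r4')" |cut -c1-300; python3 tr.py r1 r4 0
```

```text
ee_pos: [0.5022, 0.0042, 0.0437]
clock: 28.1
ee_pos: [0.4668, -0.0009, 0.1138]
eef_rot: [-2.898, -0.325, -0.937]
force: [0.3, -0.1, -0.9]
finger_gap: 0.0603
finger_force: 0.0
xyz [-0.0377  0.0037  0.0231] rows 2 each [-0.0188  0.0019  0.0116]
rot [-0.0105  0.0737 -0.0021] rows 1 each [-0.0105  0.0737 -0.0021] xyz if rotated first [-0.0393  0.0034  0.0203]
pos [ 0.4668 -0.0009  0.1138] j [-0.462 -0.194  2.355  0.729  0.605  0.353] F [ 0.3 -0.1 -0.9] gap 0.0603 28.1
top dish [([231, 161, 45, 67, 1428], [253.3, 195.0])]
top ball [([143, 53, 10, 12, 80], [146.9, 58.3]), ([160, 53, 15, 17, 104], [167.9, 59.2]), ([141, 70, 10, 12, 91], [145.6, 75.3]), ([159, 70, 15, 15, 114], [166.8, 76.3]), ([140, 87, 10, 9, 65], [144.5, 91.1]), ([159, 87, 14, 8, 69], [166.3, 91.2]), ([0, 182, 50, 30, 780], [21.4, 196.8]), ([245, 185
side dish [([234, 217, 65, 31, 790], [266.3, 230.8]), ([243, 240, 19, 9, 51], [251.7, 244.8])]
side ball [([300, 137, 30, 14, 359], [315.1, 143.4]), ([253, 221, 16, 14, 178], [260.4, 227.5])]
-0.12 0 [302. 231.] flow [-54.23 -34.45] lift would be [-0. -0.]
-0.081 0 [290. 231.] flow [56.99 12.15] lift would be [0. 0.]
0.06 -0.05 [248. 222.] flow [ 0.27 -0.33] lift would be [ 0. -0.]
0.06 0.05 [248. 242.] flow [-0.04 -0.02] lift would be [0. 0.]
0.075 -0.05 [244. 222.] flow [ 0.07 -0.25] lift would be [ 0. -0.]
0.075 0.05 [243. 242.] flow [-0.04  0.03] lift would be [ 0. -0.]
0.081 0 [242. 232.] flow [-0.05 -0.18] lift would be [ 0. -0.]
```

```bash
python3 drive.py '[[-0.01,0.074,-0.002,-0.01,0.001,0.005,0.06],[0,0,0,-0.015,0.001,0.008,0.06],[0,0,0,-0.014,0.001,0.007,0.06],[0,0,0,0,0,0,0.06],[0,0,0,0,0,0,0.06]]' | sed -n 2p; python3 g.py .4886 .0005 .0273 -1.349 .7 .22
```

```text
ee_pos: [0.4545, -0.0066, 0.0785]
xyz [-0.0051  0.0011  0.0617] rows 2 each [-0.0025  0.0005  0.0308]
rot [-0.0085  0.0204  0.0033] rows 1 each [-0.0085  0.0204  0.0033] xyz if rotated first [-0.0063  0.0005  0.0616]
pos [ 0.4545 -0.0066  0.0785] j [-0.536 -0.12   2.433  1.022  0.539 -0.02 ] F [0.6 0.5 0.5] gap 0.0601 28.6667
```

```bash
python3 drive.py '[[-0.008,0.02,0.003,-0.006,0.0005,0.015,0.06],[0,0,0,0,0,0.015,0.06],[0,0,0,0,0,0.015,0.06],[0,0,0,0,0,0.01,0.06],[0,0,0,0,0,0.006,0.05],[0,0,0,0,0,0,0.042],[0,0,0,0,0,0,0.042]]' | sed -n 2,4p; python3 g.py .4886 .0005 .0273 -1.349 .7 .22;python3 f.py
```

```text
ee_pos: [0.4891, 0.0007, 0.0286]
eef_rot: [-2.863, -0.322, -1.049]
force: [-0.2, 0.8, 0.2]
xyz [-0.0013  0.0001  0.0007] rows 1 each [-0.0013  0.0001  0.0007]
rot [-0.0002 -0.0022  0.0023] rows 1 each [-0.0002 -0.0022  0.0023] xyz if rotated first [-0.0013  0.0001  0.0007]
pos [0.4891 0.0007 0.0286] j [-0.455  0.138  2.38   1.48   0.419 -0.453] F [-0.2  0.8  0.2] gap 0.0443 29.25
F [-0.2  0.8  0.2] tau about closing axis -0.304 [-0.08  0.29 -0.02]
```

Now I'll push forward along the heading until the tips touch.

```bash
python3 drive.py '[[0,0,0,0.0,0,0.001,0.042],[0,0,0,0.0015,0,0.0013,0.042],[0,0,0,0,0,0,0.042]]' | sed -n 2p;python3 f.py; for i in 1 2 3 4; do python3 drive.py '[[0,0,0,0.0015,0,0.0013,0.042],[0,0,0,0,0,0,0.042]]'|sed -n 2p;python3 f.py; done
```

```text
ee_pos: [0.4905, 0.0011, 0.0276]
F [-0.4  0.9 -0.1] tau about closing axis -0.223 [-0.06  0.21 -0.03]
ee_pos: [0.4921, 0.0016, 0.0272]
F [-0.2 -0.6 -0.4] tau about closing axis -0.286 [-0.03  0.29  0.05]
ee_pos: [0.4939, 0.0022, 0.0269]
F [0.4 0.3 0.4] tau about closing axis -0.315 [-0.04  0.31  0.06]
ee_pos: [0.4958, 0.0026, 0.0267]
F [-0.3  0.2  1.4] tau about closing axis -0.283 [-0.03  0.28  0.01]
ee_pos: [0.4978, 0.0031, 0.0267]
F [ 0.8  0.2 -0.2] tau about closing axis -0.3 [-0.05  0.3   0.02]
```

```bash
for i in 1 2 3 4 5 6; do python3 drive.py '[[0,0,0,0.0015,0,0.0013,0.042],[0,0,0,0,0,0,0.042]]'|sed -n 2p;python3 f.py; done
```

```text
ee_pos: [0.4997, 0.0036, 0.0266]
F [-0.5  1.2  0.7] tau about closing axis -0.262 [ 0.01  0.27 -0.  ]
ee_pos: [0.501, 0.004, 0.0262]
F [-1.5 -0.9  0.6] tau about closing axis -0.507 [-0.11  0.49 -0.08]
ee_pos: [0.5027, 0.0044, 0.026]
F [-2.7 -0.8 -1.1] tau about closing axis -0.814 [-0.24  0.78 -0.12]
ee_pos: [0.505, 0.005, 0.0262]
F [-3.1 -0.1 -0.5] tau about closing axis -0.789 [-0.2   0.76 -0.  ]
ee_pos: [0.5073, 0.0054, 0.0264]
F [-3.3 -0.  -0.5] tau about closing axis -0.782 [-0.18  0.76 -0.04]
ee_pos: [0.5094, 0.0058, 0.0265]
F [-2.1 -1.6 -1.3] tau about closing axis -0.754 [-0.12  0.75  0.01]
```

```bash
python3 drive.py '[[0,0,0,0,0,0,0.036],[0,0,0,0,0,0,0.03],[0,0,0,0,0,0,0],[0,0,0,0,0,0,0],[0,0,0,0,0,0,0]]'|sed -n 2,6p;python3 f.py;python3 -c "
from h import *
from cell import ctrl
look(ctrl,'s1')" |grep side|cut -c1-100;  python3 drive.py '[[0,0,0,0.0013,0,-0.0015,0],[0,0,0,0.0013,0,-0.0015,0],[0,0,0,0,0,0,0],[0,0,0,0,0,0,0]]'|sed -n 2p;for i in 1 2 3; do python3 drive.py '[[0,0,0,0,0,0,0]]' >/dev/null; python3 f.py; done
python3 -c "
from h import *
from cell import ctrl
look(ctrl,'s2')" |grep side|cut -c1-100;python3 tr.py s1 s2 .004
```

```text
ee_pos: [0.5092, 0.0059, 0.0265]
eef_rot: [-2.864, -0.32, -1.046]
force: [0.4, 0.4, -2.5]
finger_gap: 0.0359
finger_force: 37.1
F [ 0.4  0.4 -2.5] tau about closing axis -0.655 [-0.06  0.66  0.11]
side dish [([234, 217, 59, 30, 712], [263.3, 230.5]), ([239, 239, 24, 10, 83], [249.6, 244.6])]
side ball [([293, 121, 11, 9, 42], [298.1, 125.4]), ([313, 120, 13, 12, 71], [319.8, 126.3]), ([300,
ee_pos: [0.5087, 0.0057, 0.0301]
F [-0.   0.4 -4.8] tau about closing axis -1.387 [-0.32  1.35  0.03]
F [ 0.5  0.2 -5. ] tau about closing axis -1.381 [-0.32  1.34 -0.02]
F [-0.   0.4 -5.6] tau about closing axis -1.376 [-0.3   1.34  0.05]
side dish [([234, 217, 59, 30, 737], [263.4, 230.3]), ([239, 239, 23, 10, 73], [249.7, 244.3])]
side ball [([291, 121, 12, 9, 54], [297.5, 125.5]), ([313, 120, 12, 12, 55], [319.6, 126.3]), ([275,
-0.12 0 [302. 231.] flow [ 0.42 -0.41] lift would be [ 0.07 -0.9 ]
-0.081 0 [290. 231.] flow [ 0.36 -1.11] lift would be [ 0.05 -0.9 ]
0.06 -0.05 [248. 222.] flow [ 0.14 -0.56] lift would be [-0.02 -0.89]
0.06 0.05 [248. 242.] flow [-0.01 -0.38] lift would be [-0.02 -0.91]
0.075 -0.05 [244. 222.] flow [-0.14 -0.39] lift would be [-0.03 -0.89]
0.075 0.05 [243. 242.] flow [-0.12 -0.67] lift would be [-0.03 -0.91]
0.081 0 [242. 232.] flow [-0.1   0.08] lift would be [-0.03 -0.9 ]
```

```bash
python3 drive.py '[[0,0,0,0.0019,0,-0.0023,0],[0,0,0,0.0019,0,-0.0023,0],[0,0,0,0,0,0,0],[0,0,0,0,0,0,0]]'|sed -n 2p;for i in 1 2 3; do python3 drive.py '[[0,0,0,0,0,0,0]]' >/dev/null; python3 f.py; done
cat > tilt.py <<'E'
# fit dish pose with pitch in side+top by rendering-free contour: align warped template of rim circle edges
E
python3 -c "
from h import *
from cell import ctrl
look(ctrl,'s3')" |grep -v xx|cut -c1-420;python3 tr.py s1 s3 .010
```

```text
ee_pos: [0.5092, 0.0057, 0.0365]
F [ 0.3 -0.1 -4.2] tau about closing axis -1.435 [-0.32  1.4  -0.06]
F [-0.3  0.4 -5.5] tau about closing axis -1.39 [-0.32  1.35 -0.02]
F [ 0.5 -0.4 -5. ] tau about closing axis -1.441 [-0.29  1.41  0.  ]
top dish [([231, 159, 44, 66, 1410], [252.6, 192.1])]
top ball [([143, 53, 10, 12, 82], [147.0, 58.2]), ([160, 53, 15, 17, 104], [167.8, 59.3]), ([141, 70, 10, 12, 89], [145.7, 75.3]), ([159, 70, 15, 15, 114], [166.7, 76.2]), ([140, 87, 10, 8, 64], [144.6, 91.0]), ([159, 87, 14, 8, 71], [166.3, 91.2]), ([0, 182, 49, 32, 760], [20.6, 197.0]), ([245, 182, 12, 13, 128], [250.5, 188.3]), ([0, 211, 51, 24, 737], [24.7, 224.1]), ([0, 236, 46, 12, 169], [20.3, 240.4])]
side dish [([234, 216, 59, 30, 780], [262.9, 229.7]), ([241, 240, 17, 7, 41], [248.7, 243.4])]
side ball [([314, 121, 12, 11, 47], [320.3, 127.2]), ([300, 136, 30, 15, 378], [315.0, 143.5]), ([275, 139, 21, 12, 74], [286.3, 144.4]), ([279, 152, 20, 7, 53], [290.0, 154.6]), ([250, 219, 16, 15, 183], [257.8, 226.0])]
-0.12 0 [302. 231.] flow [ 0.38 -1.46] lift would be [ 0.17 -2.26]
-0.081 0 [290. 231.] flow [-0.15 -2.2 ] lift would be [ 0.12 -2.26]
0.06 -0.05 [248. 222.] flow [-0.22 -1.57] lift would be [-0.05 -2.23]
0.06 0.05 [248. 242.] flow [ 0.12 -0.93] lift would be [-0.06 -2.28]
0.075 -0.05 [244. 222.] flow [-0.14 -1.52] lift would be [-0.07 -2.23]
0.075 0.05 [243. 242.] flow [-0.01 -1.18] lift would be [-0.08 -2.28]
0.081 0 [242. 232.] flow [-0.58 -0.24] lift would be [-0.08 -2.26]
```

```bash
python3 drive.py '[[0,0.01,0,0.0026,0,-0.003,0],[0,0.01,0,0.004,0,-0.0045,0],[0,0,0,0.004,0,-0.0045,0],[0,0,0,0.0026,0,-0.003,0],[0,0,0,0,0,0,0],[0,0,0,0,0,0,0]]'|sed -n 2,3p;for i in 1 2 3; do python3 drive.py '[[0,0,0,0,0,0,0]]' >/dev/null; python3 f.py; done
python3 -c "
from h import *
from cell import ctrl
look(ctrl,'s4')" |grep side|cut -c1-420;python3 tr.py s1 s4 .03
```

```text
ee_pos: [0.5095, 0.0057, 0.057]
eef_rot: [-2.851, -0.319, -1.076]
F [ 0.   0.  -4.8] tau about closing axis -1.422 [-0.26  1.4  -0.  ]
F [ 0.3 -0.2 -5.4] tau about closing axis -1.401 [-0.27  1.37 -0.01]
F [-0.  -0.6 -5.4] tau about closing axis -1.403 [-0.29  1.37 -0.03]
side dish [([223, 211, 70, 32, 1002], [259.9, 226.8])]
side ball [([293, 121, 11, 9, 51], [298.1, 125.3]), ([300, 136, 30, 16, 379], [314.8, 143.6]), ([281, 142, 19, 17, 88], [290.5, 151.1]), ([250, 214, 16, 15, 182], [257.7, 221.2])]
-0.12 0 [302. 231.] flow [ 2.81 -5.32] lift would be [ 0.5  -6.83]
-0.081 0 [290. 231.] flow [ 0.48 -7.38] lift would be [ 0.36 -6.83]
0.06 -0.05 [248. 222.] flow [-0.27 -6.3 ] lift would be [-0.17 -6.75]
0.06 0.05 [248. 242.] flow [12.22 -4.08] lift would be [-0.18 -6.9 ]
0.075 -0.05 [244. 222.] flow [-0.37 -6.2 ] lift would be [-0.22 -6.75]
0.075 0.05 [243. 242.] flow [ -1.15 -38.4 ] lift would be [-0.24 -6.9 ]
0.081 0 [242. 232.] flow [-4.6  -4.44] lift would be [-0.25 -6.83]
```

```bash
python3 drive.py '[[0,0.008,0,0.0033,0,-0.0038,0],[0,0.009,0,0.0066,0,-0.0075,0],[0,0,0,0.0083,0,-0.0094,0],[0,0,0,0.0083,0,-0.0094,0],[0,0,0,0.0083,0,-0.0094,0],[0,0,0,0.0083,0,-0.0094,0],[0,0,0,0.0083,0,-0.0094,0],[0,0,0,0.0083,0,-0.0094,0]]'|sed -n 2,3p;python3 drive.py '[[0,0,0,0.0066,0,-0.0075,0],[0,0,0,0.0033,0,-0.0038,0],[0,0,0,0,0,0,0],[0,0,0,0,0,0,0]]'
python3 f.py
python3 -c "
from h import *
from cell import ctrl
look(ctrl,'s5')" |grep -v 'ball \[(\[143'|cut -c1-420;python3 g.py .5095 .0057 .157 -1.349 .73 .22
```

```text
ee_pos: [0.5072, 0.0064, 0.1468]
eef_rot: [-2.84, -0.319, -1.095]
clock: 35.05
ee_pos: [0.5074, 0.0059, 0.1614]
eef_rot: [-2.84, -0.318, -1.096]
force: [-0.4, 0.1, -5.5]
finger_gap: 0.0358
finger_force: 38.1
F [-0.4  0.1 -5.5] tau about closing axis -1.483 [-0.28  1.46  0.06]
top dish [([228, 149, 48, 73, 1684], [251.7, 185.5])]
side dish [([222, 186, 73, 31, 1058], [259.3, 202.0])]
side ball [([300, 137, 30, 14, 365], [315.0, 143.5]), ([250, 188, 18, 15, 192], [258.2, 195.4])]
xyz [-0.0005  0.0009  0.0041] rows 1 each [-0.0005  0.0009  0.0041]
rot [-0.0017 -0.0054  0.    ] rows 1 each [-0.0017 -0.0054  0.    ] xyz if rotated first [-0.0005  0.0009  0.0042]
pos [0.5069 0.0061 0.1604] j [-0.43  -0.22   2.309  0.82   0.592  0.329] F [ 0.4 -0.8 -5.6] gap 0.0359 35.15
```

```bash
cat > lev.py <<'E'
import sys
from h import *
from cell import ctrl
n=sys.argv[1]
T=cam(ctrl.snapshot('top'));S=cam(ctrl.snapshot('side'))
s=ctrl.read_state();M=R.from_rotvec(s['eef_rot']).as_matrix()
g=s['ee_pos']+.003*M[:,2];h=np.cross(M[:,1],[0,0,-1]);h=np.array([h[0],h[1],0])/np.hypot(h[0],h[1])
h*=np.sign(h@M[:,2]);l=np.cross([0,0,1],h)
k=.038/.162
th=np.linspace(0,2*np.pi,80)
def outline(p):   # p: r0, pitch(far up +), roll, dz
    r0,pi,ro,dz=p
    Q=R.from_matrix(np.c_[h,l,[0,0,1]])*R.from_euler('yx',[-pi,ro])
    base=g+[0,0,dz]
    f=lambda L:base+Q.apply(np.asarray(L)+[r0,0,-.024])
    out=[]
    for c in(T,S):
        m=np.zeros((384,512),np.uint8)
        disc=f(np.c_[.081*np.cos(th),.081*np.sin(th),0*th+.03]);lo=f(np.c_[.079*np.cos(th),.079*np.sin(th),0*th+.02])
        for part in([disc,lo],[f([(sx*x,y,z) for x,y in((.07,.018),(.07,-.018),(.11,-.018),(.117,-.011),(.12,0),(.117,.011),(.11,.018)) for z in(.018,.03)]) for sx in(1,)]):
            q=proj(c,np.vstack(part));q=cv2.convexHull(q.astype(np.float32))
            cv2.fillConvexPoly(m,np.round(q*16).astype(np.int32),255,cv2.LINE_AA,4)
        out.append(m/255.)
    return out
obs=[];W=[]
for v,c in(('top',T),('side',S)):
    im=cv2.imread(f'pics/{n}_{v}.png').astype(int);b,gg,r=[im[:,:,i] for i in range(3)]
    m=((r-b>45)&(r>70)).astype(float)
    m=cv2.morphologyEx(m,cv2.MORPH_CLOSE,np.ones((3,3)))
    w=np.zeros_like(m);cc=g+h*.125;u=proj(c,cc)[0].astype(int);cv2.circle(w,tuple(int(a) for a in u),36,1.,-1)
    # ignore the gripper's side
    yy,xx=np.mgrid[:384,:512];a=proj(c,g+h*.055)[0];e=proj(c,cc)[0]-a
    w*=((xx-a[0])*e[0]+(yy-a[1])*e[1]>0)
    # ignore the stand post (dark, left of side view)
    if v=='side': w*=~cv2.dilate(((r<75)&(abs(r-b)<25)).astype(np.uint8),np.ones((3,3))).astype(bool)
    obs.append(m);W.append(w)
from scipy.optimize import minimize
f=lambda p:sum((w*(o-m)**2).sum() for w,o,m in zip(W,obs,outline(p)))+((p[3])/.002)**2+(p[0]-.09)**2/.004**2
best=min((minimize(f,[.09,a,b,0],method='Nelder-Mead',options=dict(initial_simplex=np.array([[.09,a,b,0],[.095,a,b,0],[.09,a+.04,b,0],[.09,a,b+.04,0],[.09,a,b,.003]]),xatol=1e-4,fatol=.05)) for a in(-.03,.03) for b in(0,)),key=lambda r:r.fun)
p=best.x;print('r0 %.4f pitch %.3f roll %.3f dz %.4f cost %.1f'%(*p,best.fun),[round(f([p[0],q,p[2],p[3]]),1) for q in(-.06,-.03,0,.03,.06)])
c=g+p[0]*h;print('centre',c.round(4),'heading',np.arctan2(h[1],h[0]).round(3),'bottom z',(c[2]-.024+p[0]*np.sin(p[1])).round(3))
E
python3 lev.py s5
```

```text
r0 0.0903 pitch 0.001 roll 0.044 dz 0.0002 cost 285.3 [np.float64(394.6), np.float64(319.2), np.float64(286.2), np.float64(326.0), np.float64(401.3)]
centre [0.5971 0.0263 0.1581] heading 0.223 bottom z 0.134
```

```bash
python3 drive.py '[[0.0133,0,-0.0149,0,0.0018,0,0],[0.0267,0,-0.0298,0,0.0037,0,0],[0.04,0,-0.0447,0,0.0055,0,0],[0.04,0,-0.0447,0,0.0055,0,0],[0.04,0,-0.0447,0,0.0055,0,0],[0.04,0,-0.0447,0,0.0055,0,0],[0.04,0,-0.0447,0,0.0055,0,0],[0.04,0,-0.0447,0,0.0055,0,0]]'; python3 f.py; python3 g.py .5 0 .157 -.9 .73 .6
```

```text
clock: 35.92
ee_pos: [0.5229, -0.0308, 0.1609]
eef_rot: [-2.599, -0.869, -1.003]
force: [0.5, 0.6, -4.8]
finger_gap: 0.036
finger_force: 38.0
F [ 0.5  0.6 -4.8] tau about closing axis -1.439 [-0.88  1.14 -0.  ]
xyz [-0.0024 -0.0384  0.0029] rows 1 each [-0.0024 -0.0384  0.0029]
rot [ 0.0213 -0.0049 -0.0172] rows 1 each [ 0.0213 -0.0049 -0.0172] xyz if rotated first [-0.0017 -0.0384  0.0037]
pos [ 0.5229 -0.0308  0.1609] j [-0.651 -0.007  2.123  0.875  0.996 -0.213] F [ 0.5  0.6 -4.8] gap 0.036 35.9167
```

```bash
python3 drive.py '[[0.04,0,-0.0447,0,0.0055,0,0],[0.04,0,-0.0447,0,0.0055,0,0],[0.04,0,-0.0447,0,0.0055,0,0],[0.04,0,-0.0447,0,0.0055,0,0],[0.04,0,-0.0447,0,0.0055,0,0],[0.04,0,-0.0447,0,0.0055,0,0],[0.04,0,-0.0447,0,0.0055,0,0],[0.04,0,-0.0447,0,0.0055,0,0]]'|sed -n 2,3p; python3 f.py; python3 drive.py '[[0.04,0,-0.0447,0,0.0055,0,0],[0.04,0,-0.0447,0,0.0055,0,0],[0.04,0,-0.0447,0,0.0055,0,0],[0.04,0,-0.0447,0,0.0055,0,0],[0.04,0,-0.0447,0,0.0055,0,0],[0.04,0,-0.0447,0,0.0055,0,0],[0.03,0,-0.0335,0,0.004,0,0],[0.015,0,-0.0168,0,0.002,0,0]]'; python3 drive.py '[[0,0,0,0,0,0,0],[0,0,0,0,0,0,0]]'|sed -n 2p;python3 g.py .565 -.07 .16 .068 .73 1.638; python3 f.py; python3 -c "
from h import *
from cell import ctrl
look(ctrl,'u1')" |grep -v 'ball \[(\[143'|cut -c1-420;python3 lev.py u1
```

```text
ee_pos: [0.5566, -0.06, 0.1609]
eef_rot: [-2.223, -1.403, -0.857]
F [ 0.6  0.1 -5.1] tau about closing axis -1.4 [-1.28  0.56  0.03]
clock: 37.25
ee_pos: [0.5952, -0.0697, 0.161]
eef_rot: [-1.818, -1.787, -0.703]
force: [-0.1, -0.3, -5.7]
finger_gap: 0.0357
finger_force: 38.1
ee_pos: [0.5934, -0.0687, 0.1614]
xyz [-0.0022 -0.0284 -0.0004] rows 1 each [-0.0022 -0.0284 -0.0004]
rot [ 0.0657 -0.0001 -0.0625] rows 1 each [ 0.0657 -0.0001 -0.0625] xyz if rotated first [-0.0004 -0.0284  0.0015]
pos [ 0.5934 -0.0687  0.1614] j [-0.581  0.508  1.461  0.605  1.603 -0.677] F [ 0.1  0.2 -5.6] gap 0.0355 37.4167
F [ 0.1  0.2 -5.6] tau about closing axis -1.397 [-1.4  -0.02  0.02]
top dish [([214, 163, 76, 48, 1722], [251.7, 186.9])]
top ball [([142, 53, 11, 12, 93], [147.3, 58.4]), ([160, 53, 16, 17, 130], [167.9, 59.8]), ([174, 53, 10, 42, 116], [179.4, 76.4]), ([141, 70, 11, 13, 104], [146.0, 75.4]), ([159, 70, 15, 16, 136], [166.4, 76.7]), ([140, 87, 11, 9, 69], [145.3, 91.0]), ([159, 87, 14, 8, 75], [167.0, 91.0]), ([241, 178, 15, 16, 179], [248.1, 185.3]), ([0, 182, 52, 82, 3005], [22.9, 217.6])]
side dish [([237, 178, 51, 50, 1140], [261.8, 202.8])]
side ball [([290, 121, 20, 10, 114], [299.5, 125.5]), ([311, 120, 16, 12, 128], [319.2, 125.7]), ([300, 136, 30, 16, 338], [316.6, 142.9]), ([262, 150, 21, 4, 43], [271.7, 151.7]), ([254, 190, 17, 16, 213], [261.9, 197.3])]
r0 0.0914 pitch -0.031 roll 0.083 dz 0.0034 cost 257.9 [np.float64(281.3), np.float64(259.2), np.float64(292.8), np.float64(352.6), np.float64(439.2)]
centre [0.5948 0.0249 0.1598] heading 1.548 bottom z 0.133
```

```bash
python3 drive.py '[[0.02,0,-0.0224,0,-0.004,0,0],[0.04,0,-0.038,0,-0.006,0,0],[0.006,0,-0.002,0,-0.008,0,0],[0,0,0,0,-0.006,0,0],[0,0,0,0,-0.003,0,0],[0,0,0,0,0,0,0],[0,0,0,0,0,0,0],[0,0,0,0,0,0,0]]'; python3 g.py .565 -.07 .16 .068 .73 1.638; python3 -c "
from h import *
from cell import ctrl
print('axes',R.from_rotvec(ctrl.read_state()['eef_rot']).as_matrix().round(3).tolist())
look(ctrl,'u2')" |grep -v 'ball \[(\[143'|cut -c1-420;python3 lev.py u2
```

```text
clock: 38.28
ee_pos: [0.5662, -0.0697, 0.1623]
eef_rot: [-1.726, -1.848, -0.661]
force: [0.4, -0.0, -5.7]
finger_gap: 0.0357
finger_force: 37.4
xyz [-0.0017 -0.0012  0.0015] rows 1 each [-0.0017 -0.0012  0.0015]
rot [ 0.0001 -0.0007  0.0005] rows 1 each [ 0.0001 -0.0007  0.0005] xyz if rotated first [-0.0017 -0.0012  0.0015]
pos [ 0.5662 -0.0697  0.1623] j [-0.587  0.497  1.476  0.56   1.653 -0.749] F [ 0.4 -0.  -5.7] gap 0.0357 38.2833
axes [[-0.051, 0.998, -0.045], [0.743, 0.068, 0.666], [0.667, 0.0, -0.745]]
top dish [([214, 174, 77, 48, 1763], [251.6, 197.5])]
side dish [([249, 179, 50, 51, 1156], [273.5, 204.0])]
side ball [([294, 121, 16, 10, 92], [300.3, 125.6]), ([311, 120, 15, 12, 124], [319.4, 125.9]), ([301, 136, 29, 16, 315], [317.2, 142.8]), ([267, 151, 23, 3, 47], [277.9, 152.1]), ([264, 191, 18, 15, 212], [272.6, 198.0])]
r0 0.0905 pitch -0.033 roll 0.107 dz 0.0024 cost 202.9 [np.float64(229.5), np.float64(205.4), np.float64(242.8), np.float64(305.2), np.float64(395.9)]
centre [0.5599 0.0227 0.1599] heading 1.64 bottom z 0.133
```

```bash
python3 - <<'E'
from h import *
from cell import ctrl
T=cam(ctrl.snapshot('top'));S=cam(ctrl.snapshot('side'))
def circ(n,c,u,rad=16):
    im=cv2.imread(f'pics/{n}.png').astype(int);b,g,r=[im[:,:,i] for i in range(3)]
    m=((g-b>25)&(r-g<80)&(g>50)).astype(np.uint8);w=np.zeros_like(m);cv2.circle(w,(int(u[0]),int(u[1])),rad,1,-1)
    k,l,s,c=cv2.connectedComponentsWithStats(m*w);i=1+s[1:,4].argmax();return s[i].tolist(),c[i].round(1)
for n,C in(('q1',(.585,.0222,.024)),('s5',(.5971,.0263,.1581)),('u2',(.5599,.0227,.1599))):
    B=np.array(C)+[0,0,.016]
    for v,c in(('top',T),('side',S)):
        u=proj(c,B)[0]; print(n,v,'pred',u.round(1),'seen box,centroid',*circ(f'{n}_{v}',c,u))
# side-view rows of the rim's left/right extremes for u2 against a level model
h=1.64;C=np.array([.5599,.0227,.1659])
th=np.linspace(0,6.283,400)
P=C+np.c_[.081*np.cos(th),.081*np.sin(th),0*th];q=proj(S,P)
print('model L',q[q[:,0].argmin()],'R',q[q[:,0].argmax()],'top',q[:,1].min(),'bottom',q[:,1].max())
im=cv2.imread('pics/u2_side.png').astype(int);m=(im[:,:,2]-im[:,:,0]>45)&(im[:,:,2]>70)
for x in list(range(248,256))+list(range(292,302)):
    r=np.where(m[175:235,x])[0]+175; print(x,(r.min(),r.max()) if len(r) else None,end=' ')
E
```

```text
q1 top pred [253.5 195.4] seen box,centroid [245, 182, 25, 28, 277] [256.  194.4]
q1 side pred [265.9 229. ] seen box,centroid [249, 218, 33, 27, 580] [264.7 228.8]
s5 top pred [251.8 184.4] seen box,centroid [243, 170, 24, 21, 250] [252.2 180.8]
s5 side pred [262.1 197.2] seen box,centroid [246, 186, 33, 28, 579] [262.2 197.7]
u2 top pred [252.8 195.6] seen box,centroid [238, 180, 22, 31, 364] [249.8 194.8]
u2 side pred [274.  197.4] seen box,centroid [258, 181, 33, 33, 677] [274.1 197.5]
model L [248.18208087 200.31967011] R [299.82160047 201.20482951] top 185.03897260730116 bottom 216.4289270636011
248 None 249 (np.int64(197), np.int64(206)) 250 (np.int64(196), np.int64(208)) 251 (np.int64(194), np.int64(209)) 252 (np.int64(193), np.int64(210)) 253 (np.int64(193), np.int64(211)) 254 (np.int64(192), np.int64(212)) 255 (np.int64(191), np.int64(213)) 292 (np.int64(191), np.int64(213)) 293 (np.int64(192), np.int64(212)) 294 (np.int64(193), np.int64(212)) 295 (np.int64(194), np.int64(211)) 296 (np.int64(195), np.int64(210)) 297 (np.int64(196), np.int64(208)) 298 (np.int64(198), np.int64(206)) 299 None 300 None 301 None
```

```bash
python3 drive.py '[[0,0.008,0,0,0,0,0],[0,0.007,0,0,0,0,0],[0,0,0,0,0,0,0],[0,0,0,0,0,0,0],[0,0,0,0,0,0,0],[0,0,0,0,0,0,0]]'; python3 -c "
from h import *
from cell import ctrl
s=ctrl.read_state();print(abs(s['dq']).max());look(ctrl,'u3')
a=cv2.imread('pics/s6.png',0);b=cv2.imread('pics/u3_side.png',0)
t=a[262:302,245:305];r=cv2.minMaxLoc(cv2.matchTemplate(b,t,cv2.TM_CCOEFF_NORMED));print('cover',r)
for n,(x,y,w,h) in dict(mug=(193,232,38,40),jar=(227,170,26,34),mill=(255,135,20,52)).items():
  f0=cv2.imread('pics/side0.png',0)[y:y+h,x:x+w];m=cv2.minMaxLoc(cv2.matchTemplate(b,f0,cv2.TM_CCOEFF_NORMED));print(n,(x,y),m[3],round(m[1],2))
" | tail -5;python3 lev.py u3; python3 f.py
```

```text
clock: 39.08
ee_pos: [0.5661, -0.0696, 0.1621]
eef_rot: [-1.715, -1.838, -0.671]
force: [-0.8, 1.1, -4.9]
finger_gap: 0.0356
finger_force: 37.4
side ball [([294, 121, 17, 10, 101], [300.8, 125.2]), ([312, 120, 14, 12, 125], [319.2, 125.9]), ([300, 136, 30, 16, 314], [317.2, 142.7]), ([267, 151, 21, 3, 41], [277.0, 152.1]), ([265, 190, 17, 15, 202], [273.3, 196.9])]
cover (-0.6968327760696411, 0.9979699850082397, (402, 236), (245, 262))
mug (193, 232) (193, 232) 1.0
jar (227, 170) (227, 170) 0.92
mill (255, 135) (252, 134) 0.72
r0 0.0907 pitch -0.023 roll 0.074 dz 0.0023 cost 209.4 [np.float64(250.3), np.float64(215.3), np.float64(219.0), np.float64(263.2), np.float64(337.9)]
centre [0.5597 0.023  0.1599] heading 1.64 bottom z 0.134
F [-0.4 -0.4 -5. ] tau about closing axis -1.495 [-1.49 -0.19  0.05]
```

```bash
python3 -c "
from cell import ctrl
print(ctrl.finish_job())"
```

```text
the job is handed in; nothing more can be done
None
```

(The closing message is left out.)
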